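Find the test-jig slot that still grips the feeler

TASK

The feeler gauge is parked handle-first in its black holder: draw it out and regrip it by its handle. Then slide its blade at least halfway into each of the three slots of the beige test jig in turn, from the robot's left to its right, and feel the drag: two slots have worn springs and let the blade slide freely, one still grips it. Leave the gauge released in the slot that grips, pushed in until the handle meets the jig's face, without disturbing the other things on the bench.

Things in the scene. Friction and masses are not known exactly. Their poses are not given: they have to be found in the camera images.
- gauge: Feeler gauge, about 70 g, lies flat. Steel blade 80 mm long, 16 wide, 4 thick, half-round tip (radius 8); grey plastic handle 55 long, 20 wide, 14 high; flush underneath. Origin: on the shoulder where blade meets handle, centre line, underside. x along the blade (tip at x = +80, handle end at -55), z up. Centre of mass near x = +20.
- gauge_tip (a point): End of the blade's tip, at half its thickness: 80 ahead of the gauge's origin and 2 above its underside.
- gauge_grip (a point): Centre of the gauge's handle, 27.5 behind the gauge's origin and 7 above its underside.
- holder: Black sleeve fixed to the bench, 62 mm long (x), 36 wide, 28 high. Origin: centre of its underside. Open only at its mouth, x = +31; tunnel 57 deep, 24 wide, 18 high, floor 6 above the bench. At the start the handle is inside, shoulder at the mouth; the blade sticks out along the holder's +x, underside 6 above the bench. Under the blade a tongue 10 wide, 34 long.
- jig: Beige test jig fixed to the bench, 90 mm deep (x), 178 wide (y), 58 high. Origin: centre of its underside, z up. Its front face (x = -45) looks towards the robot and has three alike slots at y = +56, 0 and -56. Each is level, 22 wide, 8 high, its floor 30 above the bench; it runs in along the jig's +x and is deeper than the blade is long.
- slot_left (a point): Mouth of the slot at the robot's left (jig y = +56 mm): on the front face, mid-width, on the slot's floor. Axes as the jig's: x into the slot, z up. Halfway in = tip at x = 40; home = tip at x = 80, the handle's shoulder against the face.
- slot_middle (a point): The same point of the middle slot. In every slot a hidden sprung leaf under the roof touches the blade from about 15 mm in and presses fully from 35 mm in, down on the slot's floor. Worn slots: drag under about 1.5 N. Gripping slot: it presses with about 4 N; pushing or drawing takes 4 to 12 N, up to 18 while the tip lifts the leaf.
- slot_right (a point): The same point of the slot at the robot's right (jig y = -56 mm). Which slot grips differs from run to run and cannot be seen.
- screwdriver: Bystander: screwdriver 160 long lying on the bench.
- enclosure: Bystander: small aluminium box 100 x 65 x 35 with two round connectors. Origin: centre of its underside.
- tape: Bystander: ring of black tape lying flat, 70 across and 19 high. Origin: centre of its underside.

How it is judged (in metres and radians):
On the way, in this order (a step that is already met when the one before it is completed fails the run):
1. The blade is slid at least half its length into the left slot (x of gauge_tip in the frame of slot_left above 0.036 m and y of gauge_tip in the frame of slot_left between -0.012 and 0.012 m and z of gauge_tip in the frame of slot_left between -0.003 and 0.01 m), for 0.05 s.
2. The blade is slid at least half its length into the middle slot (x of gauge_tip in the frame of slot_middle above 0.036 m and y of gauge_tip in the frame of slot_middle between -0.012 and 0.012 m and z of gauge_tip in the frame of slot_middle between -0.003 and 0.01 m), for 0.05 s.
3. The blade is slid at least half its length into the right slot (x of gauge_tip in the frame of slot_right above 0.036 m and y of gauge_tip in the frame of slot_right between -0.012 and 0.012 m and z of gauge_tip in the frame of slot_right between -0.003 and 0.01 m), for 0.05 s.
At the end, for the whole second after the job is handed in: The gauge rests in the slot whose spring still grips it (the spring presses it on the jig with more than 2.5 N), with its handle's shoulder within 8 mm of the jig's face, at rest and released (((x of gauge_tip in the frame of slot_left above 0.072 m and y of gauge_tip in the frame of slot_left between -0.012 and 0.012 m and z of gauge_tip in the frame of slot_left between -0.003 and 0.01 m) or (x of gauge_tip in the frame of slot_middle above 0.072 m and y of gauge_tip in the frame of slot_middle between -0.012 and 0.012 m and z of gauge_tip in the frame of slot_middle between -0.003 and 0.01 m) or (x of gauge_tip in the frame of slot_right above 0.072 m and y of gauge_tip in the frame of slot_right between -0.012 and 0.012 m and z of gauge_tip in the frame of slot_right between -0.003 and 0.01 m)) and contact force between gauge and jig above 2.5 N and linear speed of gauge below 0.01 m/s); the robot touches nothing.
It fails at once if The screwdriver is pushed more than 30 mm (distance of screwdriver from where it was at the start of the episode above 0.03 m).
It fails at once if The enclosure is pushed more than 30 mm (distance of enclosure from where it was at the start of the episode above 0.03 m).
It fails at once if The tape is pushed more than 30 mm (distance of tape from where it was at the start of the episode above 0.03 m).
It also fails if it takes over 72 s, if anything falls off the work surface, if the arm or the gripper's body presses on something with over 40 N, if the wrist force passes 120 N, or if a joint passes its speed limit or range.

ROBOT

A 7-joint arm with a two-finger parallel gripper is mounted at the origin on the work surface. World frame = base frame: x ahead of the robot, y to its left, z up, the work surface at z = 0. Lengths are in m, angles in degrees, forces in N, time in s.
With the tool pointing down it reaches from about 0.425 to 0.875 m from the base axis. Payload 4.7 kg.
Tool frame: the origin (TCP) lies between the finger pads; the fingertips stand 8 mm ahead of it and the grasp point (between the pads) lies 11 mm behind it; x points along the fingers, z is the direction in which the jaws open and shut, and the axes are right-handed (so a half turn about x gives the same grasp; the last joint's range is limited). The gripper opens to 87 mm and grips with 3 to 60 N. Pads are 19 mm wide; open, the fingers measure 117 mm over their backs; the gripper's body (75 mm by 190 mm) begins 51 mm behind the grasp point.
Start: joints at [-76.14, 18.392, -4.016, 83.108, 1.295, 78.541, -3.26], TCP at [0.147, 0.633, 0.198] pointing down, gripper open.
Joint ranges: [-163.93, 163.93], [-17.29, 119.83], [-79.2, 71.16], [3.27, 140.29], [-89.18, 269.18], [5.43, 117.66], [-154.24, 154.24]. Speed limits (degrees/s): [147.25, 147.25, 180, 180, 180, 180, 180].

INTERFACE

Orientations are given as [roll, pitch, yaw] about the fixed x, y, z axes, in that order (R = Rz(yaw) Ry(pitch) Rx(roll)).
In Python, from cell import telemetry, vision, sign_off gives the robot as it stands. The module is installed in compiled form; this text tells all that it offers.
- The arm moves only by the tool drive_tool, never from a script. Its arguments are lists of equal length, an entry for each row: "offset": the shift along the tool's x, y, z in m, a list of three; "angular": the turn, a rotation vector about the tool's x, y, z in rad, a list of three. A call has 1 to 10 rows; each row is the pose to reach, as a shift and turn from the pose measured when the call began, along the tool's axes at that moment; what a row does not reach only later rows make up. A row lasts 1/8 s, in which the tool goes at most 62.5 mm and 10.7 degrees, less where a joint would pass 70% of its speed; a pose out of reach is approached as far as the arm can. A call with a gripper value outside its range is refused whole. "fingers" is the closure, from -1 (fully open) to 1 (shut), set as the call begins (left out, the last holds). The fingers move at their own pace and stop on an object; "squeeze" is the grip in N (left out, the last holds). Time passes only in rows, so rows that repeat a pose let the fingers close. It gives the time, the measured TCP pose, the force and the opening at its end, in the units of the state.
- telemetry.get_obs(): the state, without advancing time (a new reading comes with each control period).
- vision.read_camera(name): name is "side" or "top"; returns a dict with "pixels" (384x512x3 uint8, red, green, blue), "intrinsics" (3x3 intrinsics, pixels), "distortion" ([k1, k2, p1, p2, k3] as OpenCV has them; the pictures are not rectified), "world_from_camera" (4x4, takes a point from camera to world coordinates). Camera axes: x right, y up, looking along -z (the intrinsics and any distortion apply to the point x, -y, -z); pixel columns grow to the right and rows downward; lengths in m; the calibration is good to about 2 mm. A picture is of the moment at which its call begins. There is no depth.
- sign_off(): hands the job in, once; it reports no verdict.
The state is a dict: "time_s": time; "qpos": joint angles; "joint_velocities": joint speeds; "effort": joint torques, N m; "tool_pos": TCP position; "tool_rot": TCP orientation; "force": force on the tool from outside, world axes, zero at the start; "wrist_torque": the same for the moment, N m; "grip_width": finger opening in m.
Only numpy, scipy, OpenCV 4.12 (cv2) and the standard library are available. Lean on these libraries where they do the work, as an engineer would, in place of code of your own. Each camera call takes 0.05 s, during which the arm holds its last target.

## Working session

There is one attempt and no reset: what is moved stays moved. The work goes in short steps, Python scripts to look and compute and a tool call to move; the robot and the scene stay as the last step left them, time stands still between calls to the robot, and variables do not carry over. Pictures are saved under pics/ and viewed, and the job is handed in when it is done.

Besides the shell and the picture viewer there is one more tool, called after "Request:" as a command line: name --argument value ..., lists and objects as JSON in quotes. drive_tool: Moves the arm, as the interface text tells. Its arguments: {"type":"object","properties":{"offset":{"type":"array"},"angular":{"type":"array"},"fingers":{"type":"number"},"squeeze":{"type":"number"}},"required":["offset","angular"]}

```bash
mkdir -p pics; ls
python3 - <<'E'
from cell import telemetry, vision
import cv2,numpy as np,pickle
print(telemetry.get_obs())
for n in ("side","top"):
    c=vision.read_camera(n); pickle.dump(c,open(f'{n}0.pkl','wb'))
    cv2.imwrite(f'pics/{n}0.png',cv2.cvtColor(c['pixels'],cv2.COLOR_RGB2BGR))
    print(n,c['intrinsics'],c['distortion'],c['world_from_camera'])
E
```

```text
pics
{'time_s': 0.0, 'qpos': array([-76.13884052,  18.43964478,  -4.0158729 ,  83.17471075,
         1.29479887,  78.53989157,  -3.25792608]), 'joint_velocities': array([-0.00792506,  0.02946433,  0.08897961,  0.04821228,  0.00969392,
        0.03936449, -0.00534837]), 'effort': array([ 5.13352497e-04, -4.91285312e+01, -4.03651586e-01, -3.12528241e+01,
       -6.38721278e-02,  4.38306481e-02,  1.87451633e-04]), 'tool_pos': array([0.14671989, 0.632615  , 0.19725664]), 'tool_rot': array([-177.1718409 ,   89.89085194, -100.22089718]), 'force': array([-0.02531979,  0.66550554, -0.87486318]), 'wrist_torque': array([-0.01418327, -0.02469795, -0.01149366]), 'grip_width': 0.08744662686093964}
side [[368.37789747   0.         254.16457754]
 [  0.         368.37789747 189.92353302]
 [  0.           0.           1.        ]] [-0.09937587  0.          0.          0.          0.        ] [[ 0.97086338  0.1620443  -0.17653877  0.41176927]
 [-0.23945223  0.62735489 -0.74100504 -0.79453414]
 [-0.00932318  0.76168726  0.64787776  0.72000307]
 [ 0.          0.          0.          1.        ]]
top [[363.18501634   0.         253.85019066]
 [  0.         363.18501634 192.56672327]
 [  0.           0.           1.        ]] [-0.06840876  0.          0.          0.          0.        ] [[-0.00433438  0.98727299 -0.15897566  0.44241665]
 [-0.99973056 -0.00790351 -0.02182541 -0.05835243]
 [-0.0228041   0.15883823  0.98704123  0.87086532]
 [ 0.          0.          0.          1.        ]]
```

View pics/side0.png

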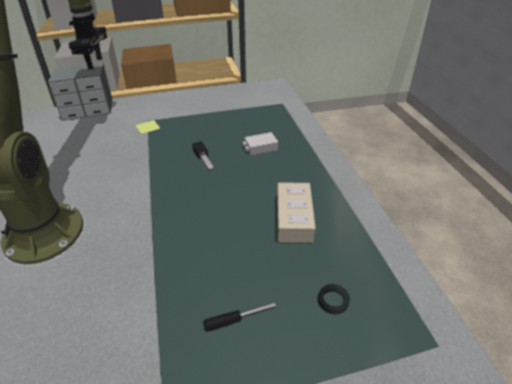

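View pics/top0.png

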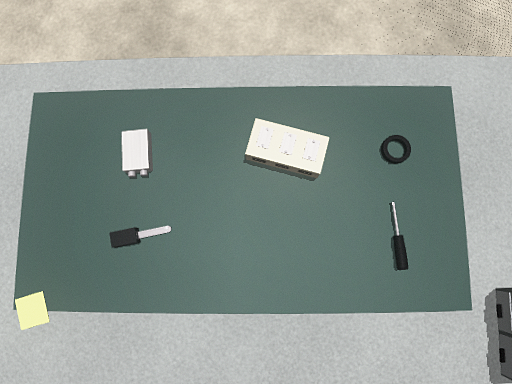

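The top view shows the holder near (125,237), with the gauge tip at (170,229). The jig is around (287,150) with its slotted face towards the robot, the enclosure is at (135,150), the tape at (396,149) and the screwdriver at (399,240). Next I'll zoom in and measure.

```bash
cat > h.py <<'E'
import cv2,numpy as np,pickle
def load(n,k=0): return pickle.load(open(f'{n}{k}.pkl','rb'))
def ray(c,uv):
    p=cv2.undistortPoints(np.array(uv,float).reshape(-1,1,2),c['intrinsics'],np.array(c['distortion'])).reshape(-1,2)
    d=np.c_[p[:,0],-p[:,1],-np.ones(len(p))]@c['world_from_camera'][:3,:3].T
    return c['world_from_camera'][:3,3],d
def plane(c,uv,z):
    o,d=ray(c,uv); return o+d*((z-o[2])/d[:,2])[:,None]
def proj(c,P):
    T=np.linalg.inv(c['world_from_camera']); q=np.atleast_2d(P)@T[:3,:3].T+T[:3,3]
    q=q*[1,-1,-1]
    return cv2.projectPoints(q,np.zeros(3),np.zeros(3),c['intrinsics'],np.array(c['distortion']))[0].reshape(-1,2)
def tri(c1,u1,c2,u2):
    o1,d1=ray(c1,u1);o2,d2=ray(c2,u2);out=[]
    for a,b in zip(d1,d2):
        s=np.linalg.lstsq(np.c_[a,-b],o2-o1,rcond=None)[0]
        p,q=o1+a*s[0],o2+b*s[1]; out.append(np.r_[(p+q)/2,np.linalg.norm(p-q)])
    return np.array(out)
def crop(c,x0,y0,x1,y1,s,fn):
    im=cv2.cvtColor(c['pixels'],cv2.COLOR_RGB2BGR)[y0:y1,x0:x1]
    cv2.imwrite(fn,cv2.resize(im,None,fx=s,fy=s,interpolation=cv2.INTER_NEAREST))
E
python3 - <<'E'
from h import *
t,s=load('top'),load('side')
crop(t,235,110,335,185,8,'pics/tj.png')
crop(t,100,215,180,255,10,'pics/th.png')
crop(s,265,175,325,250,8,'pics/sj.png')
crop(s,185,135,225,175,14,'pics/sh.png')
E
```

```text
(no output)
```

View pics/tj.png

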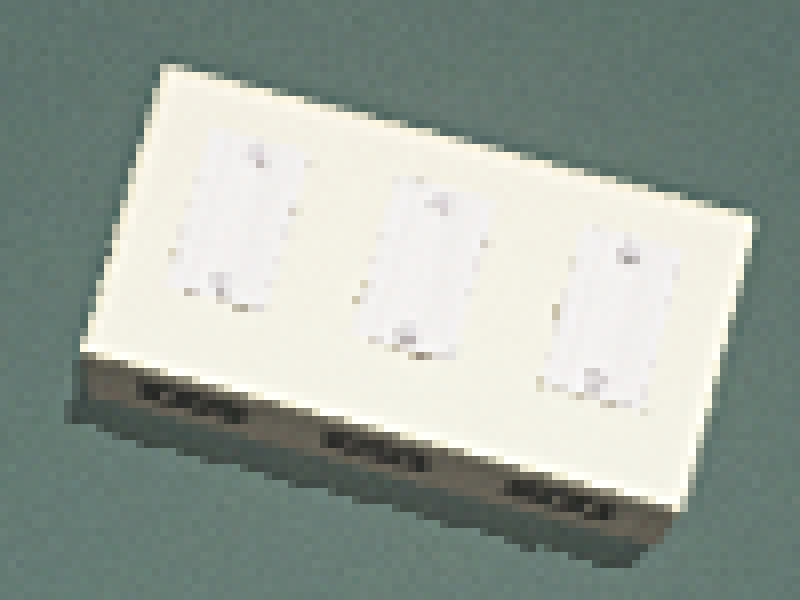

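View pics/th.png

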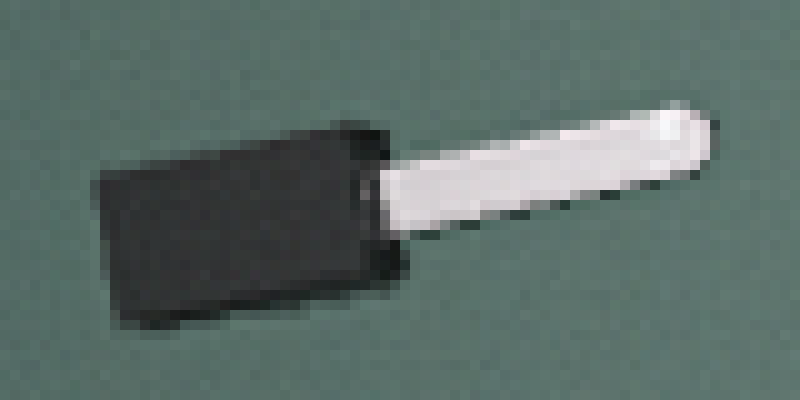

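View pics/sj.png

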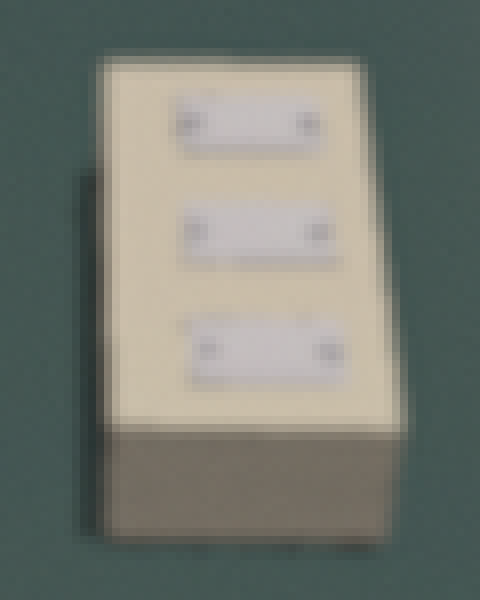

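View pics/sh.png

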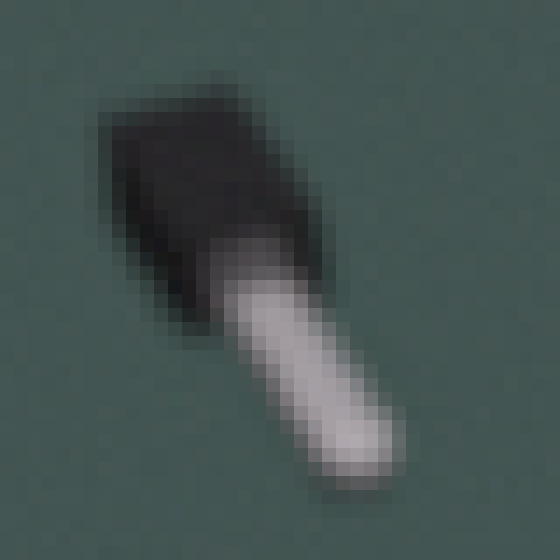

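```bash
cat >> h.py <<'E'
def quad(mask):
    "line-fit corners of largest blob"
    cs,_=cv2.findContours(mask.astype(np.uint8),cv2.RETR_EXTERNAL,cv2.CHAIN_APPROX_NONE)
    ct=max(cs,key=cv2.contourArea); 
    for e in np.arange(2,15,.5):
        ap=cv2.approxPolyDP(ct,e,True).reshape(-1,2)
        if len(ap)<=4: break
    return ct.reshape(-1,2).astype(float),ap
def subquad(gray,thr,mask,up=8):
    g=cv2.resize(np.where(cv2.dilate(mask.astype(np.uint8),np.ones((5,5)))>0,gray,gray.min()).astype(np.float32),None,fx=up,fy=up,interpolation=cv2.INTER_LINEAR)
    ct,ap=quad(g>thr)
    L=[]
    for i in range(len(ap)):
        a,b=ap[i].astype(float),ap[(i+1)%len(ap)].astype(float); l=np.linalg.norm(b-a); t=(b-a)/l
        s=(ct-a)@t; n=np.abs((ct-a)@[-t[1],t[0]])
        k=(s>.12*l)&(s<.88*l)&(n<10)
        vx,vy,x,y=cv2.fitLine(ct[k].astype(np.float32),cv2.DIST_HUBER,0,.01,.01).ravel(); L.append(np.cross([x,y,1],[x+vx,y+vy,1]))
    P=[]
    for i in range(len(L)):
        p=np.cross(L[i-1],L[i]); P.append(p[:2]/p[2])
    return (np.array(P)+.5)/up-.5
E
python3 - <<'E'
from h import *
t,s=load('top'),load('side')
res={}
for n,c,box in(('top',t,(235,110,335,185)),('side',s,(265,175,325,250))):
    im=c['pixels'].astype(np.float32); r=im[:,:,0]
    m=np.zeros(r.shape,bool);x0,y0,x1,y1=box;m[y0:y1,x0:x1]=1
    if n=='side': print(im[200,290],im[238,290],im[200,270],im[240,285])
    else: print(im[145,262],im[163,270],im[120,300])
    thr={'top':170,'side':160}[n]
    q=subquad(np.where(m,r,0),thr,m); print(n,q); res[n]=q
pickle.dump(res,open('jq.pkl','wb'))
for z in(.054,.056,.058,.060):
  P=plane(t,res['top'],z);print(z,P[:,:2].round(4).tolist(),np.linalg.norm(P-np.roll(P,-1,0),axis=1).round(4))
P=plane(s,res['side'],.058);print(P.round(4),np.linalg.norm(P-np.roll(P,-1,0),axis=1).round(4))
E
```

```text
[220. 216. 218.] [102. 100.  89.] [ 98. 117. 111.]
top [[255.0704126  117.49037936]
 [244.6321397  153.44392265]
 [319.99555185 173.44121098]
 [329.06891673 136.58240391]]
[197. 188. 182.] [117. 110.  99.] [67. 86. 82.] [117. 110.  99.]
side [[277.83591751 182.75376739]
 [278.77238674 227.86954941]
 [314.57912603 228.12306392]
 [308.96078526 182.99313099]]
0.054 [[0.7537, -0.044], [0.6662, -0.0193], [0.6172, -0.1923], [0.705, -0.2166]] [0.091  0.1798 0.0912 0.1794]
0.056 [[0.753, -0.044], [0.6656, -0.0194], [0.6168, -0.1919], [0.7044, -0.2162]] [0.0907 0.1793 0.0909 0.179 ]
0.058 [[0.7522, -0.044], [0.6651, -0.0195], [0.6164, -0.1916], [0.7038, -0.2159]] [0.0905 0.1789 0.0907 0.1785]
0.06 [[0.7514, -0.0441], [0.6645, -0.0196], [0.6159, -0.1913], [0.7031, -0.2155]] [0.0903 0.1785 0.0905 0.1781]
[[ 0.6647 -0.0237  0.058 ]
 [ 0.6164 -0.1934  0.058 ]
 [ 0.702  -0.2165  0.058 ]
 [ 0.7499 -0.0468  0.058 ]] [0.1764 0.0887 0.1763 0.0883]
```

Run:
```python
from h import *
t,s=load('top'),load('side')
r=pickle.load(open('jq.pkl','rb'))
print('tri',tri(t,r['top'],s,r['side'][[3,0,1,2]]).round(4))
# blade
for n,c,box,thr in(('top',t,(138,222,175,242),150),('side',s,(195,150,220,175),115)):
    im=c['pixels'].astype(np.float32)[:,:,0]; x0,y0,x1,y1=box
    up=8; g=cv2.resize(im[y0:y1,x0:x1],None,fx=up,fy=up,interpolation=cv2.INTER_LINEAR)
    cs,_=cv2.findContours((g>thr).astype(np.uint8),0,1); ct=max(cs,key=cv2.contourArea).reshape(-1,2)
    ct=(ct+.5)/up-.5+[x0,y0]
    W=plane(c,ct,.010)[:,:2]
    rc=cv2.minAreaRect((W*1000).astype(np.float32)); print(n,rc)
    # side lines: PCA refine
    ctr=np.array(rc[0])/1000; m=W-W.mean(0); 
    u=np.linalg.svd(m)[2][0]; u=u*np.sign(-u[1])
    for _ in range(3):
        v=np.array([-u[1],u[0]]); a=(W-ctr)@u; b=(W-ctr)@v
        L=a.max()-a.min(); k=(a>a.min()+.15*L)&(a<a.max()-.2*L)
        fu=np.polyfit(a[k&(b>0)],b[k&(b>0)],1); fl=np.polyfit(a[k&(b<0)],b[k&(b<0)],1)
        sl=(fu[0]+fl[0])/2; ctr=ctr+v*(fu[1]+fl[1])/2; u=u+v*sl; u/=np.linalg.norm(u)
    a=(W-ctr)@u
    print('yaw',np.degrees(np.arctan2(u[1],u[0])),'width',fu[1]-fl[1],'slopes',fu[0],fl[0],'tip',(ctr+u*a.max()).round(4),'root',(ctr+u*a.min()).round(4),'len',a.max()-a.min())
# holder dark
for n,c,box,thr in(('top',t,(105,222,145,250),55),('side',s,(188,138,212,162),60)):
    im=c['pixels'].astype(np.float32).max(2); x0,y0,x1,y1=box
    up=8; g=cv2.resize(im[y0:y1,x0:x1],None,fx=up,fy=up,interpolation=cv2.INTER_LINEAR)
    cs,_=cv2.findContours((g<thr+15).astype(np.uint8),0,1); ct=max(cs,key=cv2.contourArea).reshape(-1,2)
    ct=(ct+.5)/up-.5+[x0,y0]
    rc=cv2.minAreaRect((plane(c,ct,.028)[:,:2]*1000).astype(np.float32)); print(n,rc,cv2.boxPoints(rc))
```

```text
tri [[ 7.521e-01 -4.390e-02  5.570e-02  1.800e-03]
 [ 6.661e-01 -1.930e-02  5.420e-02  0.000e+00]
 [ 6.168e-01 -1.919e-01  5.640e-02  2.000e-04]
 [ 7.031e-01 -2.158e-01  5.740e-02  1.600e-03]]
top ((489.2847900390625, 199.82591247558594), (17.088455200195312, 81.19402313232422), 11.343988418579102)
yaw -78.47963104204752 width 0.015882086532740966 slopes 0.0010786715595887603 -0.0010787074936266924 tip [0.4974 0.16  ] root [0.4812 0.2396] len 0.08119833105970056
side ((489.0099792480469, 197.32554626464844), (18.873167037963867, 82.9885482788086), 12.563526153564453)
yaw -78.28396471145417 width 0.017422680170014512 slopes 0.01954435217947173 -0.019544350577560095 tip [0.4976 0.1567] root [0.4808 0.238 ] len 0.08303578945957407
top ((473.77587890625, 263.874267578125), (40.09212875366211, 71.0225601196289), 11.525371551513672) [[447.0388  294.66425]
 [461.22922 225.07379]
 [500.51297 233.08429]
 [486.32254 302.67474]]
side ((472.8839416503906, 246.44644165039062), (52.12892532348633, 108.43827056884766), 10.842473983764648) [[437.08566 294.79468]
 [457.48392 188.29225]
 [508.68222 198.0982 ]
 [488.28397 304.60065]]
```

```bash
cat >> h.py <<'E'
from scipy.spatial.transform import Rotation as R
def Rt(o): return R.from_euler('xyz',o['tool_rot'],degrees=True)
def axis_rot(yaw):
    "tool x down, gauge axis (yaw) perpendicular to jaws; returns two candidates"
    a=np.radians(yaw); out=[]
    for s in(1,-1):
        x=np.array([0,0,-1.]); z=s*np.array([-np.sin(a),np.cos(a),0]); y=np.cross(z,x)
        out.append(R.from_matrix(np.c_[x,y,z]))
    return out
def go(o,p,yaw,which=None):
    r0=Rt(o); c=axis_rot(yaw)
    rv=[(r0.inv()*x).as_rotvec() for x in c]
    i=which if which is not None else int(np.argmin([np.linalg.norm(v) for v in rv]))
    print('off',r0.inv().apply(np.array(p)-o['tool_pos']).round(4).tolist(),'rv',rv[i].round(4).tolist(),'cand',i,'deg',np.degrees(np.linalg.norm(rv[i])).round(1))
E
python3 - <<'E'
from h import *
from cell import telemetry
o=telemetry.get_obs(); print(Rt(o).as_matrix().round(3))
tip=np.array([.4974,.159]); u=np.array([np.cos(np.radians(-78.4)),np.sin(np.radians(-78.4))])
p=tip-40*u/1000; print(p)
go(o,[*p,.10],-78.4,0);go(o,[*p,.10],-78.4,1)
E
```

```text
[[-0.    -0.974  0.226]
 [-0.002  0.226  0.974]
 [-1.    -0.    -0.002]]
[0.48935688 0.19818301]
off [0.098, -0.4319, -0.3457] rv [1.1406, -0.0015, 0.001] cand 0 deg 65.4
off [0.098, -0.4319, -0.3457] rv [-2.001, -0.0011, -0.0017] cand 1 deg 114.7
```

Request:
drive_tool --offset '[[0.098, -0.432, -0.346], [0.098, -0.432, -0.346], [0.098, -0.432, -0.346], [0.098, -0.432, -0.346], [0.098, -0.432, -0.346], [0.098, -0.432, -0.346], [0.098, -0.432, -0.346], [0.098, -0.432, -0.346], [0.098, -0.432, -0.346], [0.098, -0.432, -0.346]]' --angular '[[1.141, 0, 0], [1.141, 0, 0], [1.141, 0, 0], [1.141, 0, 0], [1.141, 0, 0], [1.141, 0, 0], [1.141, 0, 0], [1.141, 0, 0], [1.141, 0, 0], [1.141, 0, 0]]' --fingers -1 --squeeze 30

```text
time_s: 1.35
tool_pos: [0.4915, 0.1917, 0.099]
tool_rot: [-108.4, 89.7, -97.3]
force: [-0.6, 0.9, 0.1]
grip_width: 0.087
```

```bash
cat > snap.py <<'E'
import sys
from h import *
from cell import telemetry,vision
k=sys.argv[1]
for n in('side','top'):
    c=vision.read_camera(n); pickle.dump(c,open(f'{n}{k}.pkl','wb'))
o=telemetry.get_obs(); print(o['tool_pos'].round(4),o['tool_rot'].round(2),o['force'].round(2),o['qpos'].round(1),o['grip_width'],o['time_s'])
def both(a,b,s,fn):
    im=[]
    for n,bx in(('top',a),('side',b)):
        p=cv2.cvtColor(load(n,k)['pixels'],cv2.COLOR_RGB2BGR)[bx[1]:bx[3],bx[0]:bx[2]]
        im.append(cv2.resize(p,(400,400)))
    cv2.imwrite(fn,np.hstack(im))
a,b=eval(sys.argv[2]),eval(sys.argv[3]); both(a,b,0,f'pics/s{k}.png')
E
python3 snap.py 1 "(90,190,190,290)" "(160,110,240,190)"
python3 - <<'E'
from h import *
from cell import telemetry
o=telemetry.get_obs()
go(o,[.4894,.1982,.05],-78.4); go(o,[.4894,.1982,.011],-78.4)
E
```

```text
[0.4891 0.1975 0.0995] [-140.73   89.86 -129.26] [-0.32  0.21  0.6 ] [-46.6   7.9  23.5 108.3  -3.4  64.6 -10.4] 0.0871525429069729 1.45
off [0.0495, 0.0007, 0.0006] rv [-0.0021, -0.0019, 0.0016] cand 0 deg 0.2
off [0.0885, 0.0008, 0.0006] rv [-0.0021, -0.0019, 0.0016] cand 0 deg 0.2
```

View pics/s1.png

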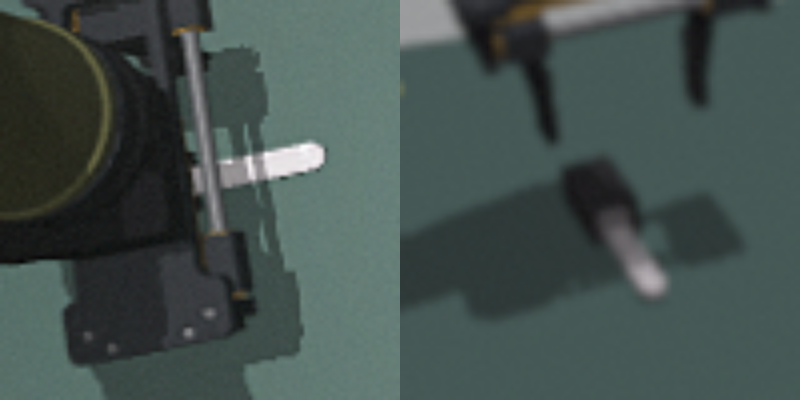

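The fingers straddle the blade in both views (side crop fingertips around (550,140) and (700,100)), and the path down is clear.

Request:
drive_tool --offset '[[0.03, 0.001, 0.001], [0.06, 0.001, 0.001], [0.08, 0.001, 0.001], [0.0885, 0.001, 0.001], [0.0885, 0.001, 0.001], [0.0885, 0.001, 0.001]]' --angular '[[-0.002, -0.002, 0.002], [-0.002, -0.002, 0.002], [-0.002, -0.002, 0.002], [-0.002, -0.002, 0.002], [-0.002, -0.002, 0.002], [-0.002, -0.002, 0.002]]'

```text
time_s: 2.2
tool_pos: [0.4903, 0.1994, 0.012]
tool_rot: [34.8, 89.9, 46.5]
force: [0.4, 0.7, 1.1]
grip_width: 0.0875
```

Request:
drive_tool --offset '[[0, 0, 0], [0, 0, 0], [0, 0, 0], [0, 0, 0], [0, 0, 0], [0, 0, 0], [0, 0, 0], [0, 0, 0]]' --angular '[[0, 0, 0], [0, 0, 0], [0, 0, 0], [0, 0, 0], [0, 0, 0], [0, 0, 0], [0, 0, 0], [0, 0, 0]]' --fingers 1 --squeeze 25

```text
time_s: 3.2
tool_pos: [0.4903, 0.1993, 0.012]
tool_rot: [34.9, 89.9, 46.5]
force: [-0.4, 0.2, 0.5]
grip_width: 0.0146
```

```bash
python3 snap.py 2 "(90,190,190,290)" "(160,110,240,190)"
```

```text
[0.4903 0.1993 0.012 ] [35.37 89.88 47.01] [-0.05 -0.5  -0.02] [-45.5  14.3  22.9 112.7  -6.9  54.2  -7.6] 0.007726492937102521 3.3
```

View pics/s2.png

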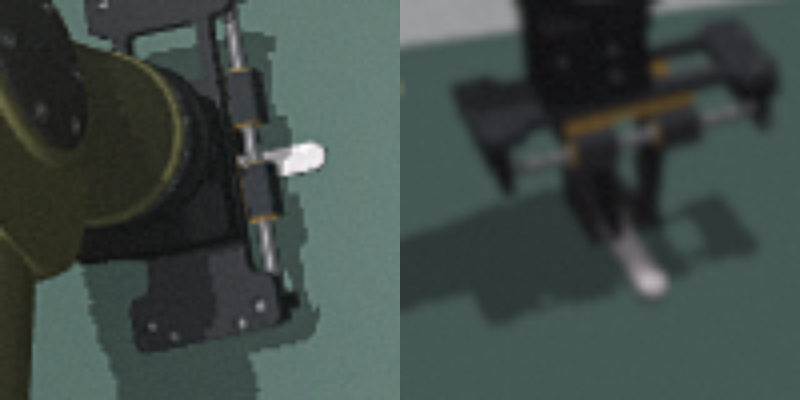

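Request:
drive_tool --offset '[[0, 0, 0], [0, 0, 0], [0, 0, 0]]' --angular '[[0, 0, 0], [0, 0, 0], [0, 0, 0]]'

```text
time_s: 3.68
tool_pos: [0.4903, 0.1993, 0.012]
tool_rot: [34.6, 89.9, 46.2]
force: [-0.3, -0.4, -0.3]
grip_width: 0.0006
```

```bash
python3 snap.py 3 "(120,205,180,265)" "(180,130,230,180)"
```

```text
[0.4903 0.1993 0.012 ] [35.11 89.88 46.74] [-0.94  0.02  0.79] [-45.5  14.3  22.9 112.7  -6.8  54.2  -7.6] 0.0005281074192603622 3.775
```

View pics/s3.png

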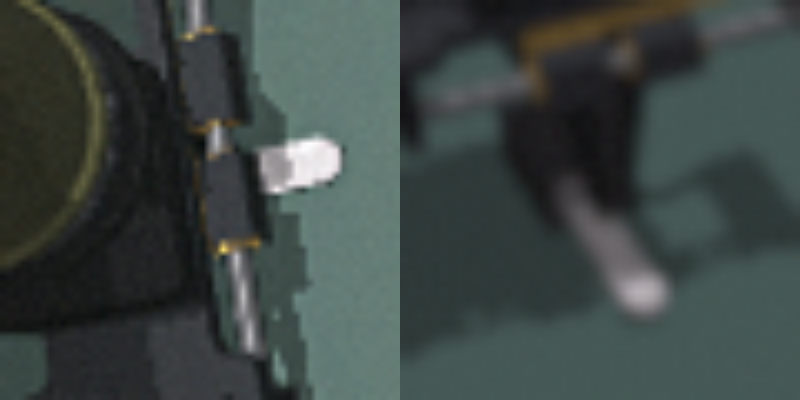

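Run:
```python
from h import *
t,s=load('top',3),load('side',3)
from h import *
P=np.array([[.4903,.1993,.004],[.4903,.1993,.012],[.4903,.1993,.023],[.4974,.159,.008]])
# finger corners at tip: pads width 19 along u, 
u=np.array([.2,-.98,0]);v=np.array([.98,.2,0])
print((proj(s,P)-[180,130])*8); print((proj(t,P)-[120,205])*400/60)
Q=np.array([P[0]+a*u*.0095+b*v*.015 for a in(1,-1) for b in(1,-1)])
print((proj(s,Q)-[180,130])*8)
crop(s,185,140,225,172,18,'pics/z3.png')
```

```text
[[217.78482216 259.38015539]
 [216.03057773 243.6391385 ]
 [213.59802535 221.78118261]
 [248.7480765  305.90875042]]
[[232.96716864 173.22598139]
 [226.47370056 171.99808293]
 [217.35154704 170.27241507]
 [340.96516855 152.56308297]]
[[259.87742548 262.06258681]
 [191.1100881  281.27638507]
 [243.9804164  237.89136075]
 [175.86032676 256.71653757]]
```

View pics/z3.png

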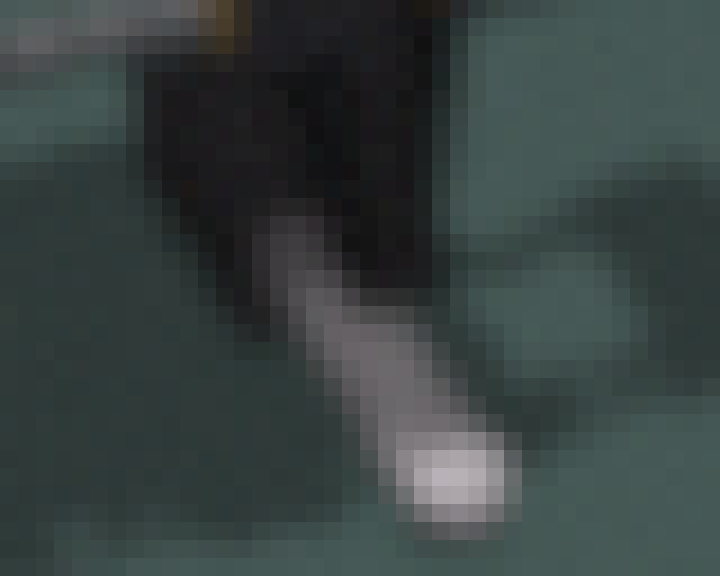

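Run:
```python
from h import *
s=load('side',1)
v=np.array([.98,.2,0])
for z in (.0915,.0995,.1105,.13):
  print(z,proj(s,np.array([[.4891,.1975,z]+b*v for b in(-.058,-.0435,.0435,.058)])).round(1).tolist())
crop(s,180,110,240,155,13,'pics/z1.png')
crop(load('top',1),90,190,190,290,6,'pics/zt1.png')
```

```text
0.0915 [[186.8, 144.9], [191.3, 143.7], [217.3, 137.0], [221.6, 135.9]]
0.0995 [[186.5, 142.7], [191.0, 141.6], [217.2, 134.9], [221.4, 133.8]]
0.1105 [[186.0, 139.7], [190.5, 138.6], [216.9, 131.9], [221.2, 130.8]]
0.13 [[185.2, 134.3], [189.8, 133.1], [216.5, 126.5], [220.8, 125.5]]
```

View pics/z1.png

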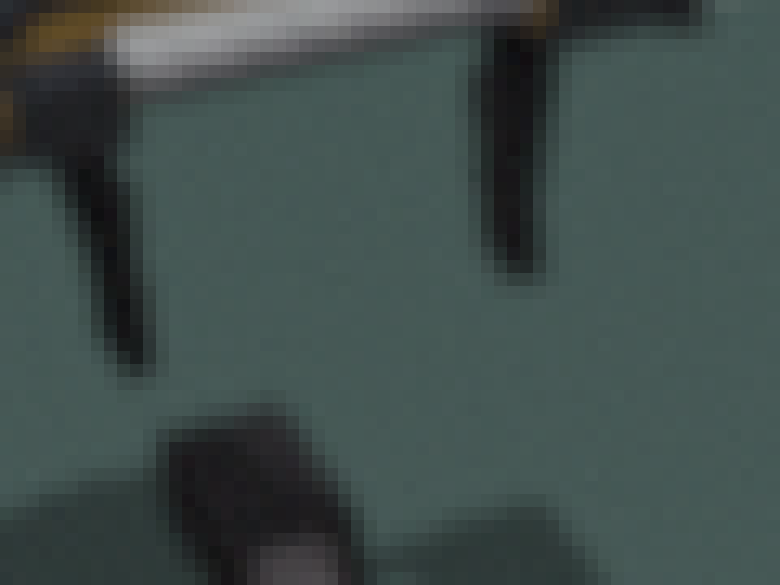

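View pics/zt1.png

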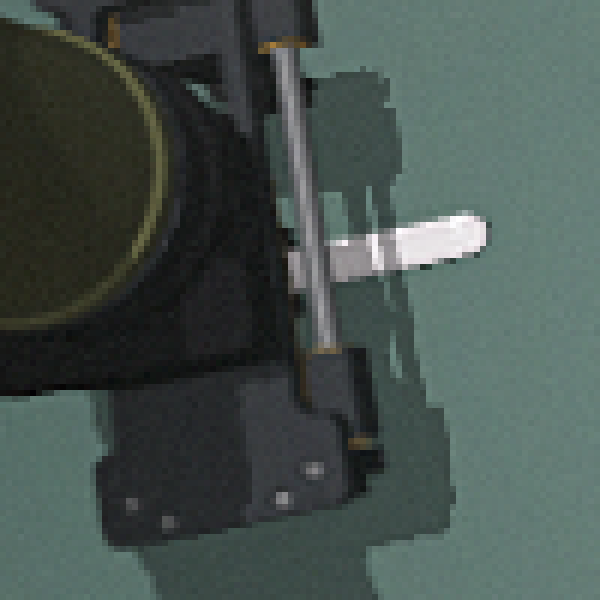

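Run:
```python
from h import *
s3,s0,t1=load('side',3),load('side',0),load('top',1)
print((proj(t1,[[.4915,.1917,z] for z in(.01,.0995,.16,.2)])-[90,190])*6+3)
d=cv2.absdiff(s3['pixels'],s0['pixels'])[130:180,180:230].max(2)
cv2.imwrite('pics/d3.png',cv2.resize(np.minimum(d.astype(int)*5,255).astype(np.uint8),None,fx=12,fy=12,interpolation=cv2.INTER_NEAREST))
crop(s3,180,130,230,180,12,'pics/z3b.png')
```

```text
[[407.16985667 245.02467765]
 [336.22096455 230.8476453 ]
 [278.53882975 219.28107827]
 [234.93884249 210.5138691 ]]
```

View pics/d3.png

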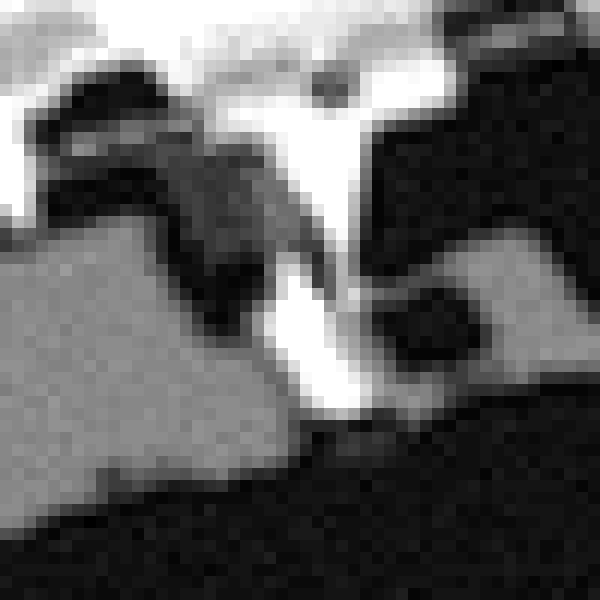

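View pics/z3b.png

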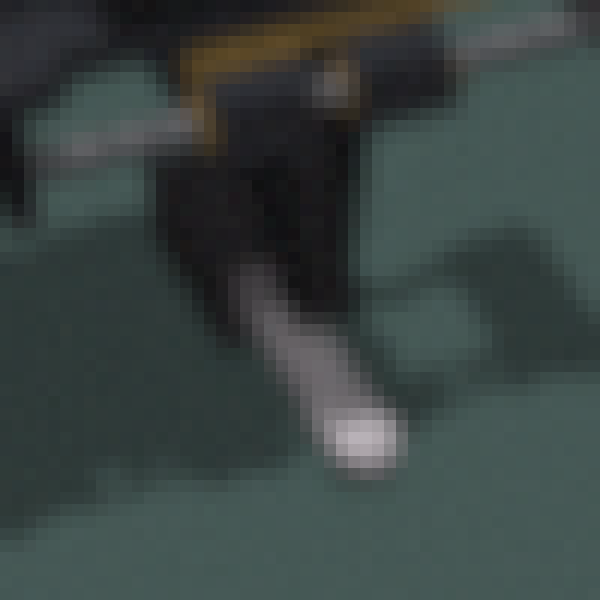

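The fingers shut completely (opening 0.5 mm) without touching the blade. In the side view the fingertips are near row 155, where I expected about 162, so they sit roughly 20 mm higher than I assumed. I'll reopen and feel downward in small steps, watching the force.

Request:
drive_tool --offset '[[0, 0, 0], [0, 0, 0], [0, 0, 0], [0, 0, 0], [0, 0, 0], [0, 0, 0], [0, 0, 0]]' --angular '[[0, 0, 0], [0, 0, 0], [0, 0, 0], [0, 0, 0], [0, 0, 0], [0, 0, 0], [0, 0, 0]]' --fingers -0.2

```text
time_s: 4.65
tool_pos: [0.4903, 0.1993, 0.012]
tool_rot: [34.7, 89.9, 46.4]
force: [0.3, 0.5, -0.1]
grip_width: 0.0512
```

Request:
drive_tool --offset '[[0.002, 0, 0], [0.004, 0, 0], [0.005, 0, 0], [0.005, 0, 0]]' --angular '[[0, 0, 0], [0, 0, 0], [0, 0, 0], [0, 0, 0]]'

```text
time_s: 5.15
tool_pos: [0.4902, 0.1993, 0.0068]
tool_rot: [37.3, 89.9, 48.9]
force: [0.1, -0.2, 0.0]
grip_width: 0.0522
```

```bash
python3 snap.py 4 "(120,205,180,265)" "(180,130,230,180)"
```

```text
[0.4903 0.1993 0.007 ] [34.77 89.88 46.4 ] [-0.27 -0.29  0.41] [-45.4  14.7  22.9 112.9  -7.1  53.7  -7.4] 0.05210172207126748 5.25
```

View pics/s4.png

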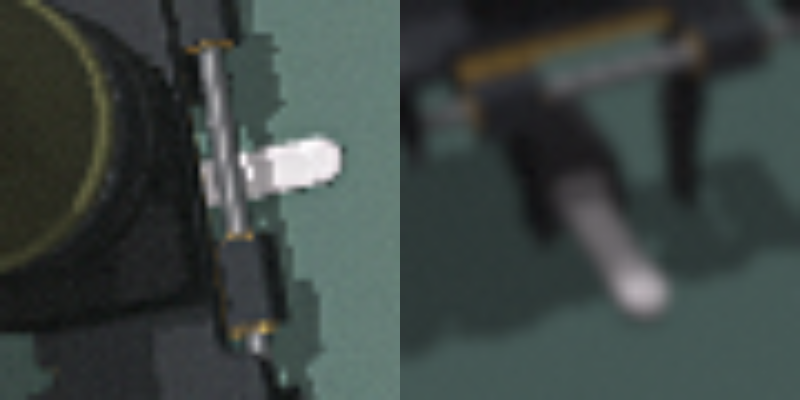

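Run:
```python
from h import *
t,s=load('top',4),load('side',4)
a=np.array([[156.4,240.2],[157.8,254.2]])-.5;b=np.array([[198.5,140.6],[189.4,144.4]])-.5
print(tri(t,a,s,b).round(4))
o,d=ray(s,[[215.1,154.2]])
for y in (.19,.2,.21,.22,.23): print((o+d[0]*(y-o[1])/d[0,1]).round(4))
crop(s,180,125,235,170,14,'pics/z4.png')
crop(t,115,200,185,270,8,'pics/zt4.png')
```

```text
[[0.4665 0.1629 0.1175 0.0012]
 [0.4377 0.1612 0.1098 0.0015]]
[0.5178 0.19   0.0383]
[0.5189 0.2    0.0314]
[0.52   0.21   0.0245]
[0.521  0.22   0.0176]
[0.5221 0.23   0.0107]
```

View pics/z4.png

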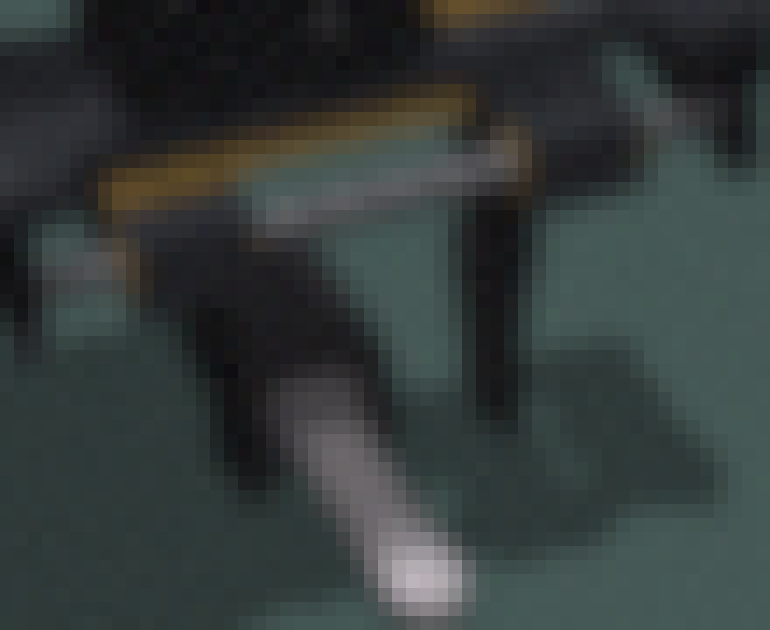

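View pics/zt4.png

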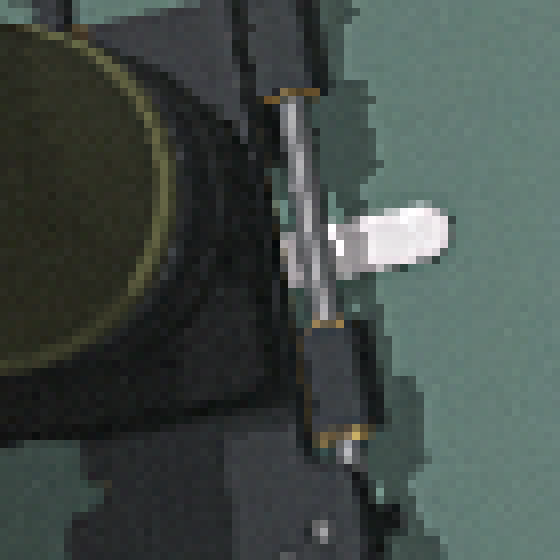

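Request:
drive_tool --offset '[[0.003, 0, 0], [0.006, 0, 0], [0.009, 0, 0], [0.01, 0, 0], [0.01, 0, 0]]' --angular '[[0, 0, 0], [0, 0, 0], [0, 0, 0], [0, 0, 0], [0, 0, 0]]'

```text
time_s: 5.88
tool_pos: [0.4903, 0.1993, -0.0031]
tool_rot: [34.3, 89.9, 45.9]
force: [-0.0, -0.7, 0.5]
grip_width: 0.0524
```

```bash
python3 snap.py 5 "(120,205,180,265)" "(180,130,230,180)"; python3 -c "
from h import *
crop(load('side',5),180,125,235,170,14,'pics/z5.png')"
```

```text
[ 0.4904  0.1994 -0.003 ] [33.17 89.88 44.8 ] [ 0.29 -0.6  -0.17] [-45.2  15.5  22.7 113.2  -7.5  52.5  -7. ] 0.052325043158632976 5.975
```

View pics/z5.png

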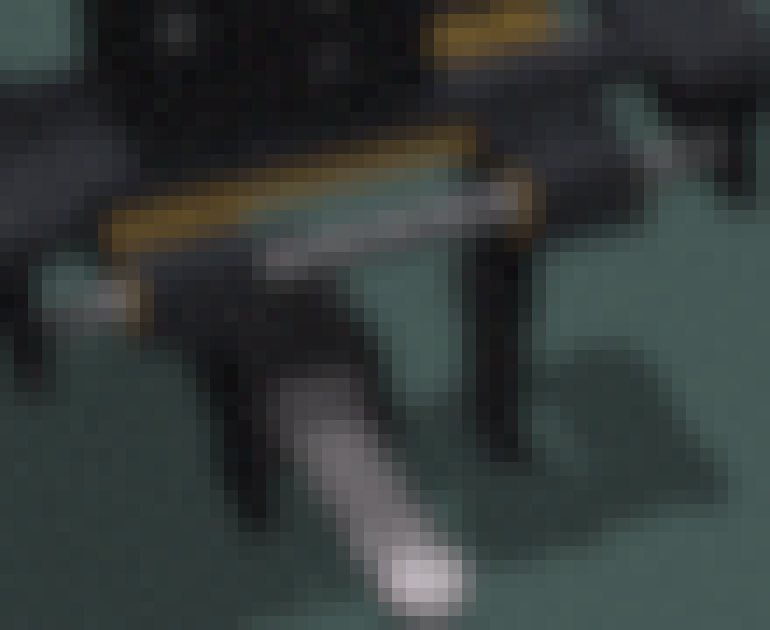

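Request:
drive_tool --offset '[[0.003, 0, 0], [0.006, 0, 0], [0.009, 0, 0], [0.011, 0, 0], [0.012, 0, 0], [0.012, 0, 0]]' --angular '[[0, 0, 0], [0, 0, 0], [0, 0, 0], [0, 0, 0], [0, 0, 0], [0, 0, 0]]'

```text
time_s: 6.72
tool_pos: [0.4904, 0.1994, -0.015]
tool_rot: [33.5, 89.9, 45.1]
force: [0.2, 0.4, -1.1]
grip_width: 0.0521
```

Request:
drive_tool --offset '[[0.001, 0, 0], [0.002, 0, 0], [0.003, 0, 0]]' --angular '[[0, 0, 0], [0, 0, 0], [0, 0, 0]]'

```text
time_s: 7.1
tool_pos: [0.4904, 0.1994, -0.0181]
tool_rot: [33.4, 89.9, 45.0]
force: [-0.4, 0.2, 0.5]
grip_width: 0.0521
```

```bash
python3 snap.py 6 "(120,205,180,265)" "(180,130,230,180)"; python3 -c "
from h import *
crop(load('side',6),180,125,235,170,14,'pics/z6.png')"
```

```text
[ 0.4903  0.1993 -0.0182] [35.18 89.89 46.81] [-0.89  0.1   0.33] [-44.9  16.9  22.5 113.7  -8.3  50.8  -6.5] 0.05175945138241593 7.2
```

View pics/z6.png

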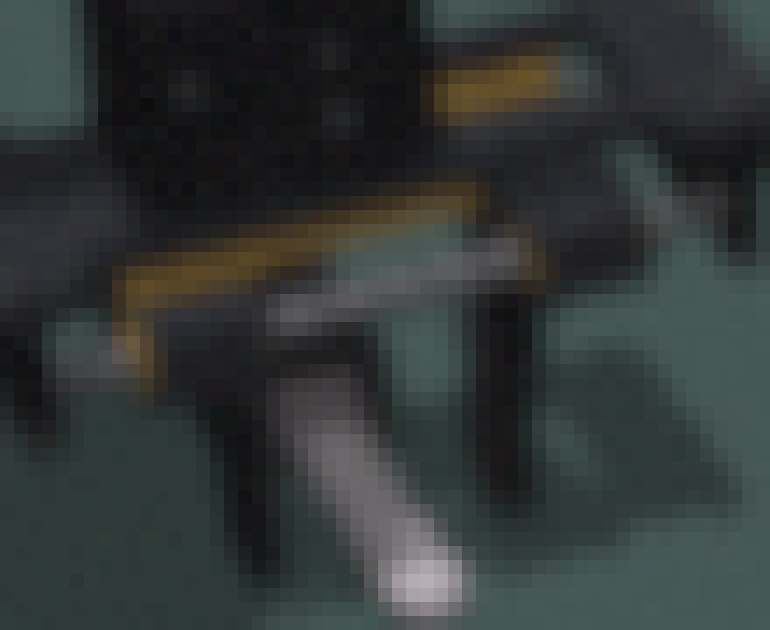

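Run:
```python
from h import *
s=load('side',6)
f=lambda P:((proj(s,P)-[180,125])*14+7).round(0).tolist()
u=np.array([.201,-.98,0]);v=np.array([.98,.201,0]);T=np.array([.4974,.159,.008])
print('axis from tip 0,20,40,60',f([T-u*k for k in(0,.02,.04,.06,.08)]))
C=np.array([.4903,.1993,0])
for z in(.0,.004,.012,.02): print(z,'fingers',f([C+[0,0,z]-v*.026,C+[0,0,z]+v*.026]), 'front edge',f([C+[0,0,z]-v*.026+u*.0095,C+[0,0,z]+v*.026+u*.0095]))
```

```text
axis from tip 0,20,40,60 [[442.0, 612.0], [412.0, 566.0], [383.0, 520.0], [355.0, 476.0], [327.0, 433.0]]
0.0 fingers [[285.0, 574.0], [493.0, 516.0]] front edge [[299.0, 596.0], [507.0, 537.0]]
0.004 fingers [[284.0, 560.0], [491.0, 502.0]] front edge [[297.0, 582.0], [506.0, 523.0]]
0.012 fingers [[280.0, 532.0], [489.0, 475.0]] front edge [[293.0, 554.0], [503.0, 496.0]]
0.02 fingers [[277.0, 505.0], [486.0, 447.0]] front edge [[290.0, 526.0], [500.0, 468.0]]
```

Request:
drive_tool --offset '[[0.001, 0, 0], [0.002, 0, 0], [0.002, 0, 0]]' --angular '[[0, 0, 0], [0, 0, 0], [0, 0, 0]]'

```text
time_s: 7.58
tool_pos: [0.4902, 0.1993, -0.0203]
tool_rot: [38.0, 89.9, 49.6]
force: [-0.3, 0.1, -0.0]
grip_width: 0.0521
```

Request:
drive_tool --offset '[[0, 0, 0], [0, 0, 0], [0, 0, 0], [0, 0, 0], [0, 0, 0], [0, 0, 0], [0, 0, 0]]' --angular '[[0, 0, 0], [0, 0, 0], [0, 0, 0], [0, 0, 0], [0, 0, 0], [0, 0, 0], [0, 0, 0]]' --fingers 1 --squeeze 20

```text
time_s: 8.45
tool_pos: [0.4903, 0.1993, -0.0202]
tool_rot: [36.0, 89.9, 47.7]
force: [0.2, -1.0, -1.6]
grip_width: 0.0155
```

Request:
drive_tool --offset '[[0, 0, 0], [0, 0, 0]]' --angular '[[0, 0, 0], [0, 0, 0]]'

```text
time_s: 8.7
tool_pos: [0.4902, 0.1993, -0.0202]
tool_rot: [37.0, 89.9, 48.6]
force: [-0.1, -0.2, 1.0]
grip_width: 0.0155
```

```bash
python3 snap.py 7 "(120,205,180,265)" "(180,130,230,180)"
```

```text
[ 0.4903  0.1993 -0.0202] [35.93 89.9  47.55] [ 0.17 -0.01  0.46] [-44.9  17.1  22.4 113.8  -8.4  50.6  -6.4] 0.015418223279619088 8.8
```

View pics/s7.png

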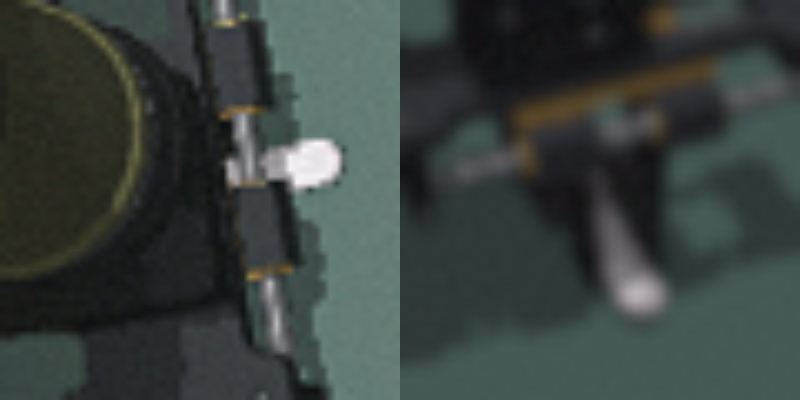

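The opening holds at 15.5 mm, so the blade is gripped. The side view shows the fingers on both sides of it. Now I'll draw it out along the blade.

Request:
drive_tool --offset '[[0, -0.004, 0], [0, -0.01, 0], [0, -0.018, 0], [0, -0.026, 0], [0, -0.034, 0], [0, -0.042, 0], [0, -0.05, 0], [0, -0.058, 0], [0, -0.066, 0], [0, -0.072, 0]]' --angular '[[0, 0, 0], [0, 0, 0], [0, 0, 0], [0, 0, 0], [0, 0, 0], [0, 0, 0], [0, 0, 0], [0, 0, 0], [0, 0, 0], [0, 0, 0]]' --squeeze 30

```text
time_s: 10.05
tool_pos: [0.5049, 0.1281, -0.0203]
tool_rot: [34.2, 89.9, 45.8]
force: [0.1, -0.1, -0.3]
grip_width: 0.0152
```

```bash
python3 snap.py 8 "(100,195,200,295)" "(170,130,240,200)"
```

```text
[ 0.5049  0.1277 -0.0203] [24.69 89.92 36.25] [-0.3   0.46 -0.3 ] [-39.1  16.3  24.6 115.   -8.8  50.3   1.8] 0.015258254227676637 10.15
```

View pics/s8.png

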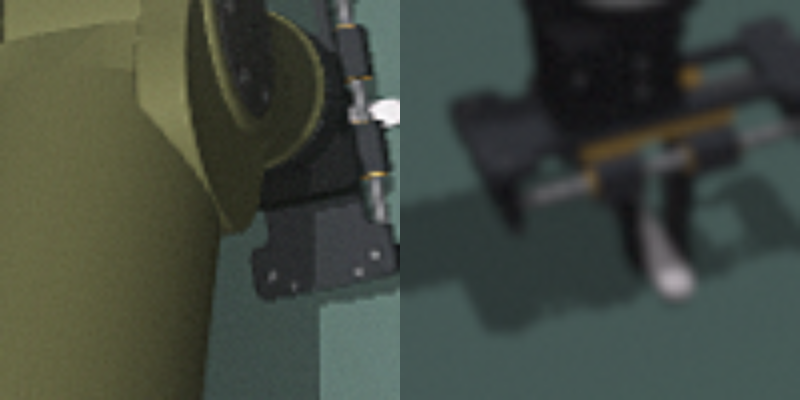

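Request:
drive_tool --offset '[[-0.01, 0, 0], [-0.025, 0, 0], [-0.04, 0, 0], [-0.04, 0, 0]]' --angular '[[0, 0, 0], [0, 0, 0], [0, 0, 0], [0, 0, 0]]'

```text
time_s: 10.65
tool_pos: [0.5064, 0.1285, 0.0217]
tool_rot: [18.1, 89.7, 29.7]
force: [0.3, 0.2, -1.0]
grip_width: 0.0151
```

```bash
python3 snap.py 9 "(120,195,220,295)" "(170,130,240,200)"
python3 - <<'E'
from h import *
from cell import telemetry
o=telemetry.get_obs()
go(o,[.5385,-.041,.020],-15.8)
E
```

```text
[0.505 0.128 0.02 ] [25.95 89.87 37.53] [ 0.05 -0.11 -0.91] [-40.   12.8  25.3 113.5  -6.7  55.    0.2] 0.015332946197867306 10.75
off [-0.0001, -0.1723, -0.0011] rv [-1.0929, 0.0023, 0.0002] cand 0 deg 62.6
```

View pics/s9.png

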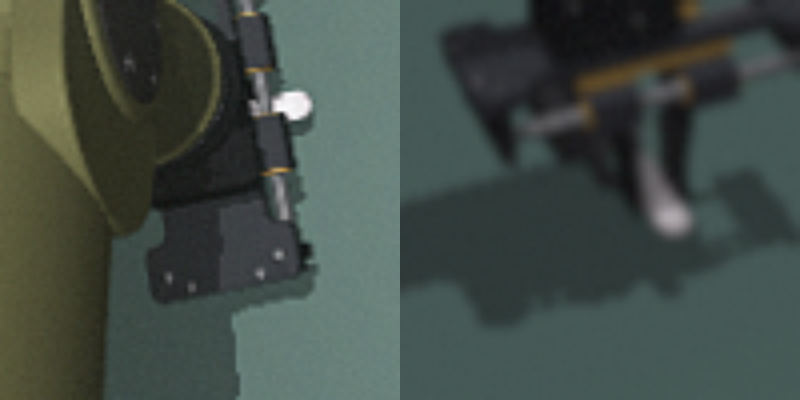

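Request:
drive_tool --offset '[[0, -0.02, 0], [0, -0.045, 0], [0, -0.07, 0], [0, -0.095, 0], [0, -0.12, 0], [0, -0.145, 0], [0, -0.162, -0.001], [0, -0.172, -0.001], [0, -0.172, -0.001], [0, -0.172, -0.001]]' --angular '[[-0.12, 0, 0], [-0.26, 0, 0], [-0.4, 0, 0], [-0.54, 0, 0], [-0.68, 0, 0], [-0.82, 0, 0], [-0.96, 0.001, 0], [-1.06, 0.002, 0], [-1.093, 0.002, 0], [-1.093, 0.002, 0]]'

```text
time_s: 12.0
tool_pos: [0.5381, -0.04, 0.0194]
tool_rot: [70.3, 90.0, 144.4]
force: [0.9, -1.0, -1.1]
grip_width: 0.015
```

```bash
python3 snap.py 10 "(190,150,290,250)" "(200,150,280,230)"
```

```text
[ 0.5383 -0.0399  0.0196] [ 39.55  89.98 113.76] [ 0.13 -0.49 -0.1 ] [-19.   14.9  23.  110.8  -7.1  55.6  81.5] 0.014773421419295706 12.1
```

View pics/s10.png

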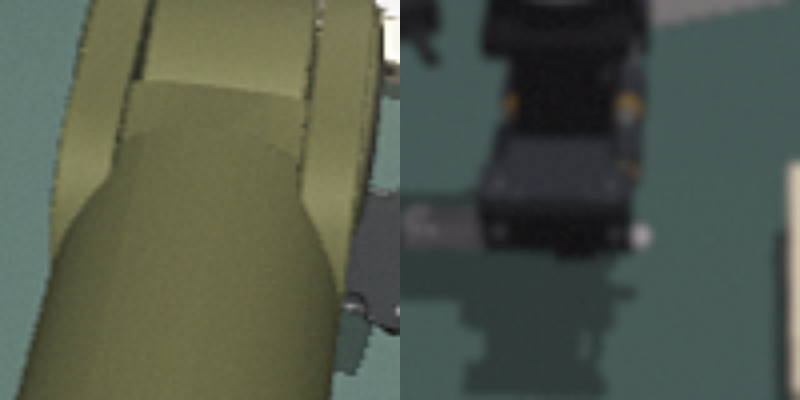

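Request:
drive_tool --offset '[[0.01, 0, 0], [0.02, 0, 0], [0.03, 0, 0], [0.037, 0, 0], [0.039, 0, 0], [0.04, 0, 0], [0.04, 0, 0]]' --angular '[[0, 0, 0], [0, 0, 0], [0, 0, 0], [0, 0, 0], [0, 0, 0], [0, 0, 0], [0, 0, 0]]'

```text
time_s: 12.98
tool_pos: [0.5385, -0.0399, -0.0201]
tool_rot: [-21.4, 90.0, 52.8]
force: [-0.7, -0.6, -1.5]
grip_width: 0.0153
```

Request:
drive_tool --offset '[[0.001, 0, 0], [0.002, 0, 0], [0.002, 0, 0]]' --angular '[[0, 0, 0], [0, 0, 0], [0, 0, 0]]'

```text
time_s: 13.35
tool_pos: [0.5385, -0.0398, -0.0222]
tool_rot: [-15.0, 90.0, 59.2]
force: [-0.3, -0.2, -1.1]
grip_width: 0.0152
```

Request:
drive_tool --offset '[[0.001, 0, 0], [0.002, 0, 0], [0.002, 0, 0]]' --angular '[[0, 0, 0], [0, 0, 0], [0, 0, 0]]'

```text
time_s: 13.72
tool_pos: [0.5386, -0.0398, -0.0237]
tool_rot: [-5.0, 90.0, 69.2]
force: [-1.0, -0.4, 3.6]
grip_width: 0.0153
```

Request:
drive_tool --offset '[[-0.0005, 0, 0], [-0.0005, 0, 0], [-0.0005, 0, 0], [-0.0005, 0, 0], [-0.0005, 0, 0], [-0.0005, 0, 0]]' --angular '[[0, 0, 0], [0, 0, 0], [0, 0, 0], [0, 0, 0], [0, 0, 0], [0, 0, 0]]' --fingers -0.3

```text
time_s: 14.48
tool_pos: [0.5385, -0.0398, -0.0233]
tool_rot: [1.9, 90.0, 76.1]
force: [0.5, -0.3, -0.5]
grip_width: 0.0557
```

```bash
python3 snap.py 11 "(190,150,290,250)" "(200,150,280,230)"
```

```text
[ 0.5386 -0.0398 -0.0232] [-1.63 89.96 72.57] [0.45 0.19 0.03] [-18.2  18.6  22.3 112.3  -9.   50.8  83. ] 0.05627329440511367 14.575
```

View pics/s11.png

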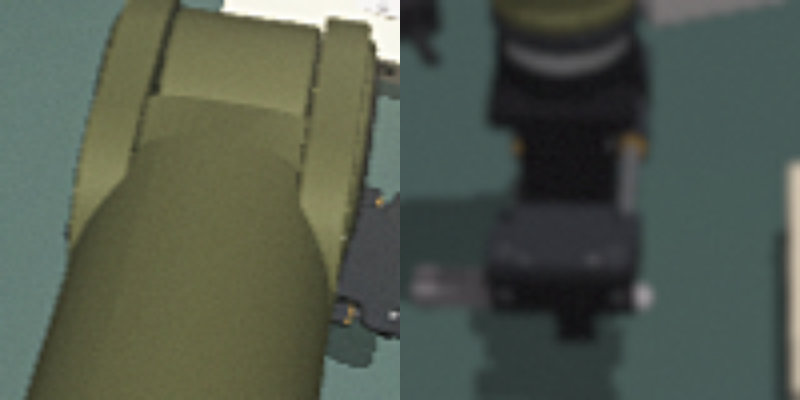

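Request:
drive_tool --offset '[[-0.001, 0.008, 0], [-0.001, 0.02, 0], [-0.001, 0.035, 0], [-0.001, 0.05, 0], [-0.001, 0.062, 0], [-0.001, 0.0675, 0], [-0.001, 0.0675, 0], [-0.001, 0.0675, 0]]' --angular '[[0, 0, 0], [0, 0, 0], [0, 0, 0], [0, 0, 0], [0, 0, 0], [0, 0, 0], [0, 0, 0], [0, 0, 0]]'

```text
time_s: 15.58
tool_pos: [0.4742, -0.0216, -0.0221]
tool_rot: [-49.0, 89.9, 25.2]
force: [-0.0, 0.6, 0.4]
grip_width: 0.0565
```

```bash
python3 snap.py 12 "(190,120,290,220)" "(200,150,280,230)"
python3 - <<'E'
from h import *
s=load('side',12);crop(s,205,170,285,225,9,'pics/z12.png')
E
```

```text
[ 0.4741 -0.0217 -0.0222] [-36.68  89.96  37.5 ] [-0.15  0.05  0.03] [-21.4  11.1  22.4 121.1  -5.6  48.7  78.6] 0.05727446027888976 15.675
```

View pics/z12.png

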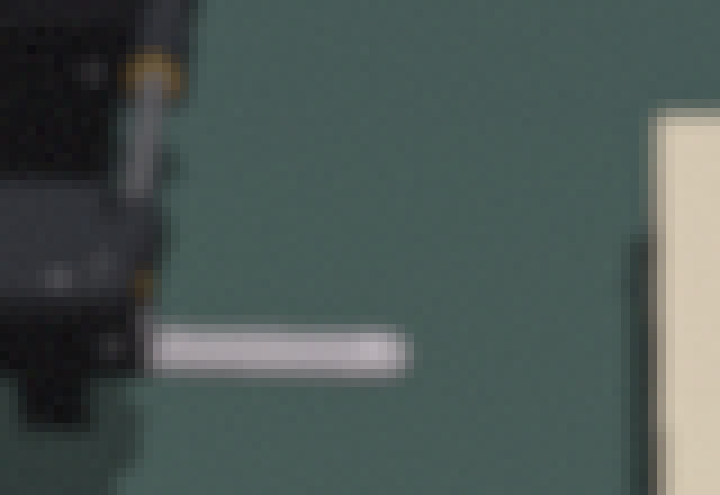

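View pics/s12.png

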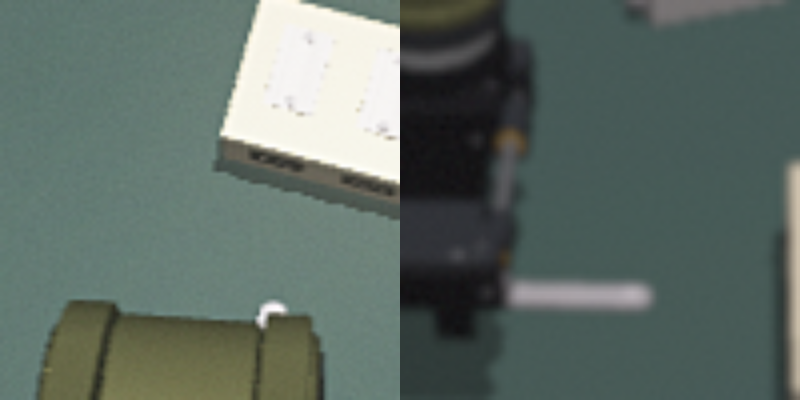

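```bash
cat >> h.py <<'E'
def blade(c,box,thr,z,ch=0):
    im=c['pixels'].astype(np.float32)[:,:,ch]; x0,y0,x1,y1=box
    up=8; g=cv2.resize(im[y0:y1,x0:x1],None,fx=up,fy=up,interpolation=cv2.INTER_LINEAR)
    cs,_=cv2.findContours((g>thr).astype(np.uint8),0,1); ct=max(cs,key=cv2.contourArea).reshape(-1,2)
    ct=(ct+.5)/up-.5+[x0,y0]
    W=plane(c,ct,z)[:,:2]; ctr=W.mean(0)
    u=np.linalg.svd(W-ctr)[2][0]; u=u*np.sign(u[0])
    for _ in range(3):
        v=np.array([-u[1],u[0]]); a=(W-ctr)@u; b=(W-ctr)@v
        L=a.max()-a.min(); k=(a>a.min()+.15*L)&(a<a.max()-.2*L)
        fu=np.polyfit(a[k&(b>0)],b[k&(b>0)],1); fl=np.polyfit(a[k&(b<0)],b[k&(b<0)],1)
        sl=(fu[0]+fl[0])/2; ctr=ctr+v*(fu[1]+fl[1])/2; u=u+v*sl; u/=np.linalg.norm(u)
    a=(W-ctr)@u
    yaw=np.degrees(np.arctan2(u[1],u[0]))
    print('yaw',yaw.round(2),'width',(fu[1]-fl[1]).round(4),'slopes',fu[0].round(3),fl[0].round(3),'tip',(ctr+u*a.max()).round(4),'vislen',(a.max()-a.min()).round(4))
    return ctr+u*a.max(),yaw
E
python3 - <<'E'
from h import *
s=load('side',12)
for thr in(110,120,130):
  t,y=blade(s,(223,200,258,218),thr,.004)
  d=t-[.4741,-.0217]; a=np.radians(-15.8)
  print('tip-TCP along,across',d@[np.cos(a),np.sin(a)],d@[-np.sin(a),np.cos(a)])
E
```

```text
yaw -16.5 width 0.0207 slopes 0.008 -0.008 tip [ 0.5755 -0.0531] vislen 0.0791
tip-TCP along,across 0.10612369118533714 -0.0026315871759628887
yaw -16.35 width 0.0185 slopes 0.006 -0.006 tip [ 0.5748 -0.0528] vislen 0.0782
tip-TCP along,across 0.10538842272355298 -0.002456052359757985
yaw -16.06 width 0.0161 slopes 0.013 -0.013 tip [ 0.5742 -0.0524] vislen 0.0772
tip-TCP along,across 0.10465317231052261 -0.0022754510929150497
```

Request:
drive_tool --offset '[[0, 0, 0], [0, 0, 0], [0, 0, 0], [0, 0, 0], [0, 0, 0], [0, 0, 0], [0, 0, 0], [0, 0, 0]]' --angular '[[0, 0, 0], [0, 0, 0], [0, 0, 0], [0, 0, 0], [0, 0, 0], [0, 0, 0], [0, 0, 0], [0, 0, 0]]' --fingers 1 --squeeze 40

```text
time_s: 16.68
tool_pos: [0.4741, -0.0216, -0.0222]
tool_rot: [-40.2, 90.0, 34.0]
force: [-0.4, 0.6, -0.6]
grip_width: 0.0192
```

```bash
python3 snap.py 13 "(190,120,290,220)" "(200,150,280,230)"
python3 - <<'E'
from h import *
s=load('side',13)
for thr in(110,120,130):
  t,y=blade(s,(223,200,258,218),thr,.004)
  d=t-[.4741,-.0217]; a=np.radians(-15.8)
  print('tip-TCP along,across',d@[np.cos(a),np.sin(a)],d@[-np.sin(a),np.cos(a)])
E
```

```text
[ 0.4741 -0.0216 -0.0222] [-39.85  89.96  34.34] [-0.81 -0.42  0.42] [-21.4  11.1  22.4 121.1  -5.7  48.7  78.6] 0.01959770780618439 16.775
yaw -16.24 width 0.0209 slopes 0.004 -0.004 tip [ 0.5755 -0.0531] vislen 0.0789
tip-TCP along,across 0.10609297907961074 -0.002567254676256205
yaw -16.14 width 0.0185 slopes 0.002 -0.002 tip [ 0.5749 -0.0527] vislen 0.078
tip-TCP along,across 0.10538581928426806 -0.0023968762169080788
yaw -15.75 width 0.0161 slopes 0.01 -0.01 tip [ 0.5742 -0.0523] vislen 0.0771
tip-TCP along,across 0.10465024596519279 -0.0021734454057935533
```

```bash
cat > slots.py <<'E'
from h import *
from cell import telemetry
J=np.array([.6842,-.1178]);a=np.radians(-15.8);X=np.array([np.cos(a),np.sin(a)]);Y=np.array([-X[1],X[0]])
def mouth(y): return J-X*.045+Y*y
def st(L=.105):
    o=telemetry.get_obs(); d=o['tool_pos'][:2]+X*L-(J-X*.045)
    print('tip rel face x %.1f y %.1f mm, z under %.1f'%(d@X*1000,d@Y*1000,(o['tool_pos'][2]+.0222)*1000),'F jig',(o['force'][:2]@X).round(2),(o['force'][:2]@Y).round(2),o['force'][2].round(2)); return o
def tgt(y,tipx,z=.0098,L=.105):
    o=st(); go(o,[*(mouth(y)+X*(tipx-L)),z],-15.8)
E
python3 -c "
from slots import *
tgt(.056,-.015)"
```

```text
tip rel face x -78.3 y 35.3 mm, z under 0.0 F jig -0.67 -0.63 0.42
off [-0.0319, -0.0634, 0.0207] rv [-0.0002, 0.0006, 0.0005] cand 0 deg 0.0
```

Request:
drive_tool --offset '[[-0.008, 0, 0], [-0.018, 0, 0], [-0.028, 0, 0.005], [-0.032, -0.015, 0.012], [-0.032, -0.035, 0.018], [-0.032, -0.052, 0.021], [-0.032, -0.063, 0.021], [-0.032, -0.063, 0.021], [-0.032, -0.063, 0.021]]' --angular '[[0, 0, 0], [0, 0, 0], [0, 0, 0], [0, 0, 0], [0, 0, 0], [0, 0, 0], [0, 0, 0], [0, 0, 0], [0, 0, 0]]'

```text
time_s: 17.9
tool_pos: [0.5396, -0.0186, 0.0098]
tool_rot: [46.9, 90.0, 121.1]
force: [0.1, -0.6, -0.7]
grip_width: 0.0197
```

```bash
python3 snap.py 14 "(200,110,280,190)" "(240,160,310,230)"
python3 - <<'E'
from slots import *
tgt(.056,-.015)
s=load('side',14)
for thr in(110,120,130): blade(s,(245,165,277,220),thr,.036)
crop(s,225,165,315,230,8,'pics/z14.png')
E
```

```text
[ 0.5397 -0.0185  0.0098] [17.53 89.96 91.71] [-0.16  0.2  -0.77] [-20.7  15.7  22.4 111.2  -7.3  54.5  79.4] 0.019783972244641033 18.0
tip rel face x -16.1 y 56.2 mm, z under 32.0 F jig -0.21 0.14 -0.77
off [0.0, -0.0011, -0.0002] rv [-0.0002, 0.0007, -0.0002] cand 0 deg 0.0
yaw -15.85 width 0.0215 slopes 0.01 -0.01 tip [ 0.6409 -0.0503] vislen 0.078
yaw -16.11 width 0.0192 slopes 0.014 -0.014 tip [ 0.6402 -0.0502] vislen 0.0755
yaw -16.1 width 0.0168 slopes 0.013 -0.013 tip [ 0.6393 -0.0498] vislen 0.0737
```

View pics/z14.png

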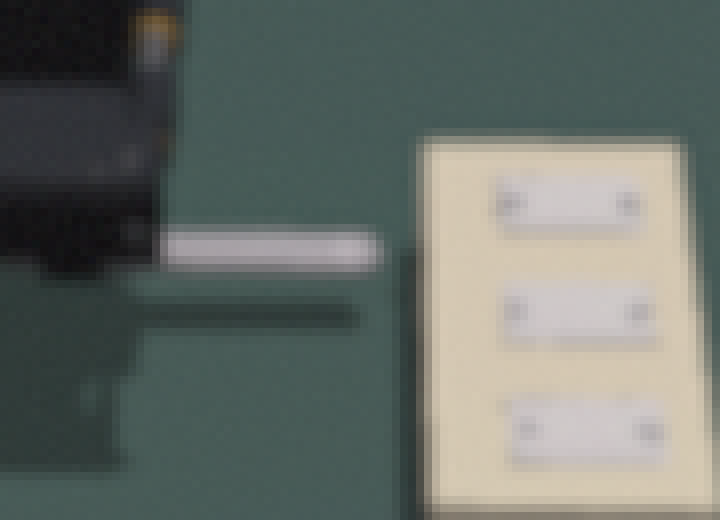

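View pics/s14.png

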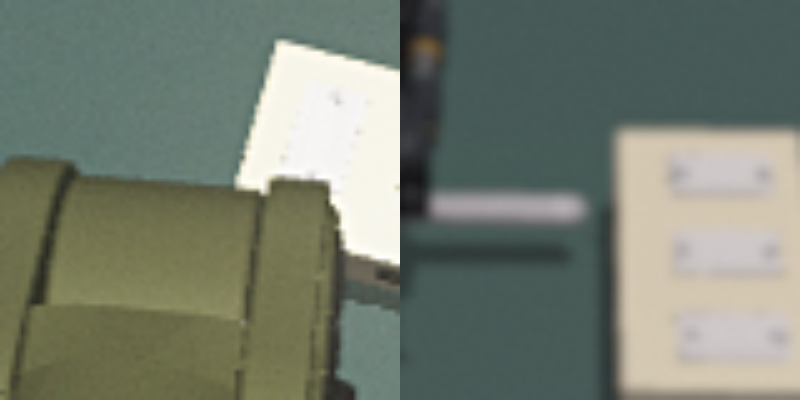

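The blade is level in front of the left slot: tip at crop (378,250), jig face at crop column 420. I'll enter gently and watch the force.

Request:
drive_tool --offset '[[0, -0.005, 0], [0, -0.01, 0], [0, -0.014, 0], [0, -0.018, 0], [0, -0.022, 0], [0, -0.026, 0], [0, -0.026, 0]]' --angular '[[0, 0, 0], [0, 0, 0], [0, 0, 0], [0, 0, 0], [0, 0, 0], [0, 0, 0], [0, 0, 0]]'

```text
time_s: 18.88
tool_pos: [0.565, -0.0257, 0.0098]
tool_rot: [5.2, 90.0, 79.4]
force: [0.2, 0.5, 0.2]
grip_width: 0.0197
```

```bash
python3 -c "
from slots import *
for _ in range(1): st()"; python3 snap.py 15 "(200,110,280,190)" "(240,160,310,230)"
```

```text
tip rel face x 10.2 y 56.2 mm, z under 32.0 F jig 0.08 0.55 0.21
[ 0.5646 -0.0256  0.0097] [ 38.93  89.96 113.12] [ 0.03 -0.07 -0.17] [-19.4  18.6  22.4 107.6  -8.5  55.4  81. ] 0.019266316609844562 18.975
```

View pics/s15.png

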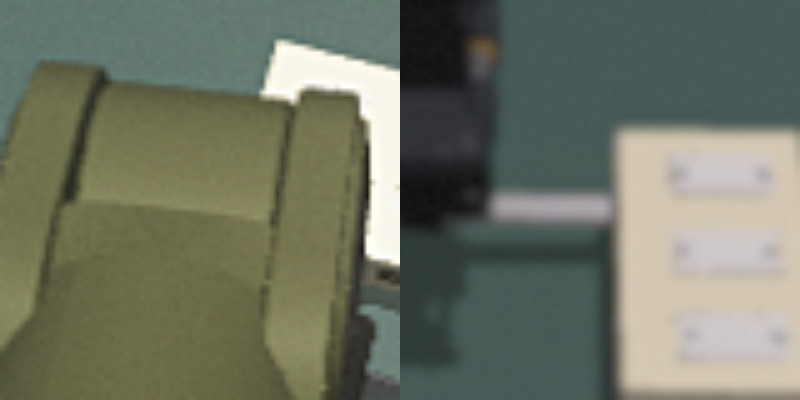

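Request:
drive_tool --offset '[[0.001, -0.004, 0], [0.001, -0.008, 0], [0.001, -0.013, 0], [0.001, -0.018, 0], [0.001, -0.023, 0]]' --angular '[[0, 0, 0], [0, 0, 0], [0, 0, 0], [0, 0, 0], [0, 0, 0]]'

```text
time_s: 19.6
tool_pos: [0.587, -0.032, 0.0086]
tool_rot: [56.1, 90.0, 130.3]
force: [-1.1, -0.8, -0.7]
grip_width: 0.0194
```

Request:
drive_tool --offset '[[0, -0.004, 0], [0, -0.009, 0], [0, -0.014, 0]]' --angular '[[0, 0, 0], [0, 0, 0], [0, 0, 0]]'

```text
time_s: 19.98
tool_pos: [0.6007, -0.0359, 0.0086]
tool_rot: [56.5, 89.9, 130.7]
force: [-0.3, -0.2, -1.1]
grip_width: 0.0194
```

Request:
drive_tool --offset '[[0, -0.004, 0], [0, -0.009, 0], [0, -0.014, 0]]' --angular '[[0, 0, 0], [0, 0, 0], [0, 0, 0]]'

```text
time_s: 20.35
tool_pos: [0.6145, -0.0398, 0.0086]
tool_rot: [60.6, 89.9, 134.8]
force: [0.2, -0.1, -0.3]
grip_width: 0.0195
```

```bash
python3 -c "
from slots import *
st()"
```

```text
tip rel face x 61.7 y 56.1 mm, z under 30.8 F jig 0.22 -0.04 -0.34
```

Request:
drive_tool --offset '[[0, 0.005, 0], [0, 0.012, 0]]' --angular '[[0, 0, 0], [0, 0, 0]]'

```text
time_s: 20.6
tool_pos: [0.6025, -0.0364, 0.0085]
tool_rot: [68.9, 89.9, 143.1]
force: [1.0, 0.2, -0.7]
grip_width: 0.0197
```

Request:
drive_tool --offset '[[0, 0.01, 0], [0, 0.022, 0], [0, 0.035, 0], [0, 0.048, 0], [0, 0.06, 0], [0, 0.07, 0], [0, 0.07, 0]]' --angular '[[0, 0, 0], [0, 0, 0], [0, 0, 0], [0, 0, 0], [0, 0, 0], [0, 0, 0], [0, 0, 0]]'

```text
time_s: 21.48
tool_pos: [0.5345, -0.017, 0.0086]
tool_rot: [62.7, 89.9, 136.9]
force: [0.6, 0.2, -0.4]
grip_width: 0.0198
```

```bash
python3 -c "
from slots import *
tgt(0,-.015,.0095)"
```

```text
tip rel face x -21.5 y 56.2 mm, z under 30.8 F jig 0.51 0.3 -0.37
off [-0.001, -0.0065, -0.0562] rv [0.0, 0.0007, -0.0014] cand 0 deg 0.1
```

The left slot let the blade slide freely: drag stayed under about 1 N going in and out. Next is the middle slot.

Request:
drive_tool --offset '[[-0.001, 0, -0.012], [-0.001, 0, -0.028], [-0.001, 0, -0.044], [-0.001, -0.003, -0.056], [-0.001, -0.006, -0.056], [-0.001, -0.006, -0.056]]' --angular '[[0, 0, 0], [0, 0, 0], [0, 0, 0], [0, 0, 0], [0, 0, 0], [0, 0, 0]]'

```text
time_s: 22.22
tool_pos: [0.5255, -0.0722, 0.0096]
tool_rot: [44.6, 89.9, 118.8]
force: [0.8, -0.7, -0.5]
grip_width: 0.0193
```

Request:
drive_tool --offset '[[0, -0.005, 0], [0, -0.01, 0], [0, -0.014, 0], [0, -0.018, 0], [0, -0.022, 0], [0, -0.026, 0], [0, -0.026, 0]]' --angular '[[0, 0, 0], [0, 0, 0], [0, 0, 0], [0, 0, 0], [0, 0, 0], [0, 0, 0], [0, 0, 0]]'

```text
time_s: 23.1
tool_pos: [0.5508, -0.0794, 0.0096]
tool_rot: [44.1, 89.9, 118.3]
force: [-0.0, -0.4, -0.8]
grip_width: 0.02
```

```bash
python3 -c "
from slots import *
tgt(0,.010,.0086)"
```

```text
tip rel face x 11.2 y 0.6 mm, z under 31.8 F jig 0.11 -0.42 -0.79
off [0.001, 0.0012, -0.0006] rv [-0.0, 0.0009, -0.0009] cand 0 deg 0.1
```

Request:
drive_tool --offset '[[0.001, -0.004, 0], [0.001, -0.008, 0], [0.001, -0.012, 0]]' --angular '[[0, 0, 0], [0, 0, 0], [0, 0, 0]]'

```text
time_s: 23.48
tool_pos: [0.5627, -0.0828, 0.0085]
tool_rot: [41.7, 89.9, 115.9]
force: [-0.0, 0.3, -1.4]
grip_width: 0.0195
```

Request:
drive_tool --offset '[[0, -0.005, 0], [0, -0.01, 0]]' --angular '[[0, 0, 0], [0, 0, 0]]'

```text
time_s: 23.72
tool_pos: [0.5722, -0.0855, 0.0084]
tool_rot: [67.6, 89.9, 141.8]
force: [-3.9, 1.2, -0.4]
grip_width: 0.0195
```

Request:
drive_tool --offset '[[0, -0.005, 0], [0, -0.01, 0], [0, -0.016, 0]]' --angular '[[0, 0, 0], [0, 0, 0], [0, 0, 0]]'

```text
time_s: 24.1
tool_pos: [0.5851, -0.0891, 0.0078]
tool_rot: [83.8, 89.5, 158.1]
force: [-6.5, 1.4, 3.9]
grip_width: 0.0197
```

Request:
drive_tool --offset '[[0, -0.004, 0], [0, -0.009, 0], [0, -0.012, 0]]' --angular '[[0, 0, 0], [0, 0, 0], [0, 0, 0]]'

```text
time_s: 24.48
tool_pos: [0.5941, -0.0914, 0.0078]
tool_rot: [85.0, 89.2, 159.2]
force: [-9.1, 2.6, 7.8]
grip_width: 0.0197
```

```bash
python3 -c "
from slots import *
st()"
```

```text
tip rel face x 56.1 y 0.8 mm, z under 30.0 F jig -9.42 0.07 7.81
```

The middle slot drags at about 9 N, so it looks like the one that grips. I'll withdraw and try the right slot as required.

Request:
drive_tool --offset '[[0, 0.006, 0], [0, 0.012, 0], [0, 0.018, 0]]' --angular '[[0, 0, 0], [0, 0, 0], [0, 0, 0]]'

```text
time_s: 24.85
tool_pos: [0.5778, -0.0868, 0.0086]
tool_rot: [82.9, 89.3, 157.1]
force: [4.9, -1.6, -0.1]
grip_width: 0.0194
```

Request:
drive_tool --offset '[[0, 0.006, 0], [0, 0.014, 0], [0, 0.024, 0], [0, 0.036, 0], [0, 0.048, 0], [0, 0.06, 0], [0, 0.06, 0]]' --angular '[[0, 0, 0], [0, 0, 0], [0, 0, 0], [0, 0, 0], [0, 0, 0], [0, 0, 0], [0, 0, 0]]'

```text
time_s: 25.72
tool_pos: [0.5186, -0.07, 0.009]
tool_rot: [82.5, 89.3, 156.8]
force: [0.3, 0.1, -0.5]
grip_width: 0.0193
```

```bash
python3 snap.py 16 "(240,130,320,210)" "(230,180,310,260)"
python3 - <<'E'
from slots import *
tgt(-.056,-.015,.0095)
s=load('side',16); crop(s,225,170,315,240,8,'pics/z16.png')
for thr in(110,120,130): blade(s,(235,190,276,235),thr,.0355)
E
```

```text
[ 0.5202 -0.0704  0.0094] [ 81.48  89.37 155.7 ] [ 1.2   0.76 -0.55] [-16.8  14.7  24.4 112.7  -7.6  54.7  85.5] 0.019537644996770742 25.825
tip rel face x -20.7 y 0.9 mm, z under 31.6 F jig 0.95 1.06 -0.55
off [-0.0003, -0.0057, -0.0569] rv [0.0005, 0.0016, -0.0109] cand 0 deg 0.6
yaw -17.29 width 0.0211 slopes 0.004 -0.004 tip [ 0.6194 -0.1036] vislen 0.0763
yaw -17.32 width 0.0189 slopes 0.007 -0.007 tip [ 0.6188 -0.1034] vislen 0.0751
yaw -17.25 width 0.0167 slopes 0.008 -0.008 tip [ 0.6181 -0.1031] vislen 0.0737
```

View pics/z16.png

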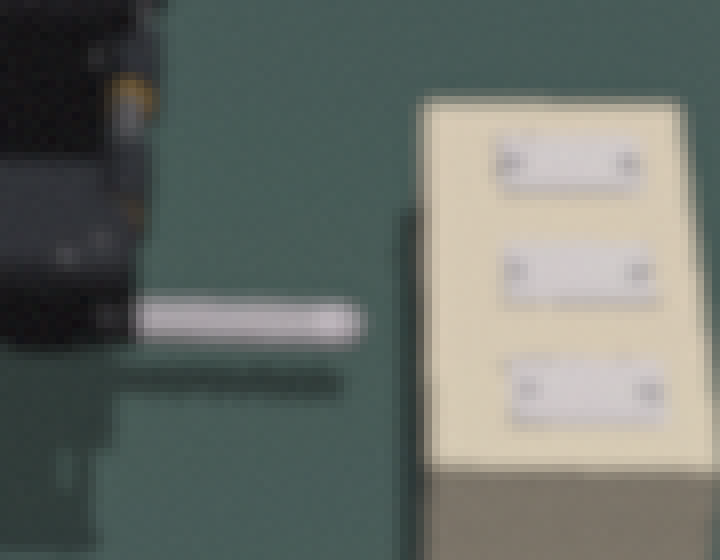

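Request:
drive_tool --offset '[[0, 0, -0.012], [0, 0, -0.028], [0, 0, -0.044], [0, -0.003, -0.057], [0, -0.006, -0.057], [0, -0.006, -0.057], [0, -0.006, -0.057]]' --angular '[[0, 0, -0.005], [0, 0.001, -0.01], [0, 0.001, -0.018], [0, 0.001, -0.018], [0, 0.001, -0.018], [0, 0.001, -0.018], [0, 0.001, -0.018]]'

```text
time_s: 26.7
tool_pos: [0.5107, -0.1262, 0.0091]
tool_rot: [-83.3, 89.6, -9.0]
force: [-0.1, 0.3, -0.5]
grip_width: 0.0197
```

```bash
python3 snap.py 17 "(240,130,320,210)" "(230,180,310,260)"
python3 - <<'E'
from slots import *
tgt(-.056,-.015,.0095)
s=load('side',17); crop(s,225,170,315,240,8,'pics/z17.png')
for thr in(110,120,130): 
  t,y=blade(s,(235,200,275,245),thr,.0355)
  d=t+[.0006,.0022]-st(.104)['tool_pos'][:2]; print(d@X,d@Y)
E
```

```text
[ 0.5105 -0.1263  0.0091] [-83.95  89.61  -9.66] [-0.51  0.42  0.01] [-12.6  14.2  26.3 113.6  -7.8  53.5  91.9] 0.019776969434106673 26.8
tip rel face x -14.8 y -55.4 mm, z under 31.3 F jig -0.61 0.26 0.01
off [-0.0004, 0.0002, -0.0006] rv [0.0015, 0.0007, 0.0068] cand 0 deg 0.4
yaw -15.14 width 0.0207 slopes 0.005 -0.005 tip [ 0.6126 -0.1565] vislen 0.0782
tip rel face x -15.8 y -55.4 mm, z under 31.3 F jig -0.61 0.26 0.01
0.1064361973736717 0.000958843760774406
yaw -15.1 width 0.0187 slopes 0.007 -0.007 tip [ 0.612  -0.1563] vislen 0.0772
tip rel face x -15.8 y -55.4 mm, z under 31.3 F jig -0.61 0.26 0.01
0.10578178541779111 0.0010437262575206379
yaw -14.82 width 0.0168 slopes 0.006 -0.006 tip [ 0.6114 -0.1558] vislen 0.0758
tip rel face x -15.8 y -55.4 mm, z under 31.3 F jig -0.61 0.26 0.01
0.10512677875267919 0.0013037320771709302
```

View pics/z17.png

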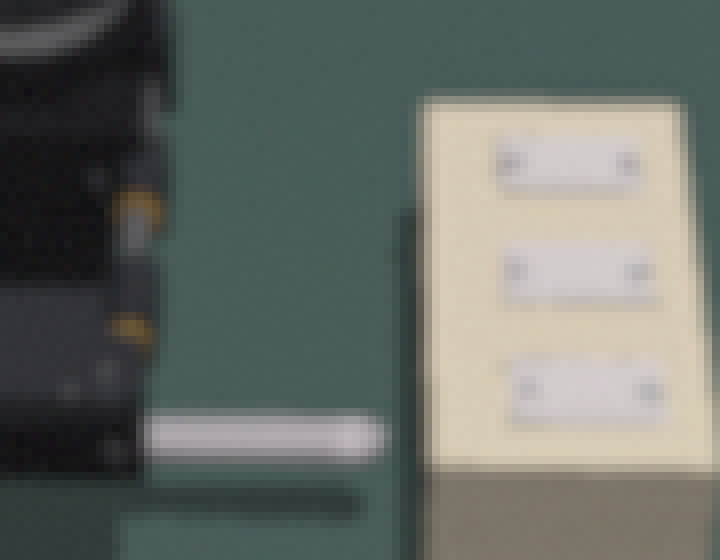

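Request:
drive_tool --offset '[[0, -0.004, -0.0005], [0, -0.009, -0.0005], [0, -0.013, -0.0005], [0, -0.017, -0.0005], [0, -0.021, -0.0005], [0, -0.025, -0.0005], [0, -0.025, -0.0005]]' --angular '[[0.001, 0, 0.004], [0.0015, 0, 0.006], [0.0015, 0, 0.006], [0.0015, 0, 0.006], [0.0015, 0, 0.006], [0.0015, 0, 0.006], [0.0015, 0, 0.006]]'

```text
time_s: 27.68
tool_pos: [0.5348, -0.1337, 0.0093]
tool_rot: [-59.2, 89.9, 15.0]
force: [-0.4, -0.4, -1.6]
grip_width: 0.0196
```

Request:
drive_tool --offset '[[0.0005, -0.004, 0], [0.0005, -0.008, 0], [0.0005, -0.012, 0]]' --angular '[[0, 0, 0], [0, 0, 0], [0, 0, 0]]'

```text
time_s: 28.05
tool_pos: [0.5466, -0.137, 0.0089]
tool_rot: [-60.9, 89.9, 13.3]
force: [-0.5, 0.1, -1.0]
grip_width: 0.0196
```

Request:
drive_tool --offset '[[0, -0.005, 0], [0, -0.01, 0], [0, -0.016, 0]]' --angular '[[0, 0, 0], [0, 0, 0], [0, 0, 0]]'

```text
time_s: 28.42
tool_pos: [0.5622, -0.1414, 0.0088]
tool_rot: [-50.4, 89.9, 23.8]
force: [-0.2, -0.0, -1.0]
grip_width: 0.0194
```

Request:
drive_tool --offset '[[0, -0.005, 0], [0, -0.01, 0], [0, -0.015, 0]]' --angular '[[0, 0, 0], [0, 0, 0], [0, 0, 0]]'

```text
time_s: 28.8
tool_pos: [0.577, -0.1455, 0.0087]
tool_rot: [-47.9, 89.9, 26.3]
force: [0.3, -0.3, -0.9]
grip_width: 0.0198
```

```bash
python3 -c "
from slots import *
st()"
```

```text
tip rel face x 54.4 y -55.9 mm, z under 30.9 F jig 0.4 -0.25 -0.88
```

The right slot is free as well, with drag under 1 N, so the middle one grips. I'll withdraw and go back to it.

Request:
drive_tool --offset '[[0, 0.008, 0], [0, 0.02, 0], [0, 0.033, 0], [0, 0.046, 0], [0, 0.059, 0], [0, 0.068, 0], [0, 0.074, 0], [0, 0.074, 0], [0, 0.074, 0]]' --angular '[[0, 0, 0], [0, 0, 0], [0, 0, 0], [0, 0, 0], [0, 0, 0], [0, 0, 0], [0, 0, 0], [0, 0, 0], [0, 0, 0]]'

```text
time_s: 29.92
tool_pos: [0.5062, -0.1256, 0.0088]
tool_rot: [-69.8, 89.9, 4.4]
force: [-0.9, 0.0, -1.1]
grip_width: 0.0193
```

```bash
python3 -c "
from slots import *
tgt(0,-.015,.0093)"
```

```text
tip rel face x -19.1 y -55.9 mm, z under 31.0 F jig -0.89 -0.24 -1.08
off [-0.0005, -0.0042, 0.0559] rv [0.0001, 0.0005, 0.0013] cand 0 deg 0.1
```

Request:
drive_tool --offset '[[-0.0005, 0, 0.012], [-0.0005, 0, 0.028], [-0.0005, 0, 0.044], [-0.0005, -0.002, 0.056], [-0.0005, -0.004, 0.056], [-0.0005, -0.004, 0.056], [-0.0005, -0.004, 0.056]]' --angular '[[0, 0, 0], [0, 0, 0], [0, 0, 0], [0, 0, 0], [0, 0, 0], [0, 0, 0], [0, 0, 0]]'

```text
time_s: 30.8
tool_pos: [0.5251, -0.0736, 0.0093]
tool_rot: [-84.1, 89.9, -9.9]
force: [0.2, -0.1, -0.0]
grip_width: 0.0192
```

```bash
python3 - <<'E'
from slots import *
tgt(0,-.015,.0093)
E
python3 snap.py 18 "(240,130,320,210)" "(230,180,310,260)"
python3 - <<'E'
from slots import *
s=load('side',18)
for thr in(110,120,130): 
  t,y=blade(s,(235,190,277,235),thr,.0355)
  d=t+[.0006,.0022]-st(.105)['tool_pos'][:2]; print(d@X,d@Y)
E
```

```text
tip rel face x -15.1 y -0.8 mm, z under 31.5 F jig 0.2 -0.09 -0.04
off [0.0, -0.0001, 0.0008] rv [-0.0011, 0.0001, 0.0012] cand 0 deg 0.1
[ 0.5251 -0.0734  0.0093] [-75.79  89.93  -1.64] [ 0.04 -0.6  -0.43] [-16.8  14.7  24.6 112.7  -7.5  54.   85.6] 0.019603766138107263 30.9
yaw -16.03 width 0.021 slopes 0.002 -0.002 tip [ 0.627  -0.1053] vislen 0.0781
tip rel face x -15.2 y -0.6 mm, z under 31.5 F jig 0.21 -0.57 -0.43
0.10667838167696317 -0.0006609140819358311
yaw -16.21 width 0.0189 slopes 0.005 -0.005 tip [ 0.6263 -0.1052] vislen 0.0769
tip rel face x -15.2 y -0.6 mm, z under 31.5 F jig 0.21 -0.57 -0.43
0.10600662650803915 -0.0007538440107364863
yaw -16.07 width 0.0166 slopes 0.009 -0.009 tip [ 0.6257 -0.1048] vislen 0.0754
tip rel face x -15.2 y -0.6 mm, z under 31.5 F jig 0.21 -0.57 -0.43
0.10533203420019474 -0.0005952453695881945
```

Request:
drive_tool --offset '[[0, -0.005, 0.0007], [0, -0.01, 0.0007], [0, -0.014, 0.0007], [0, -0.019, 0.0007], [0, -0.025, 0.0007], [0.0005, -0.031, 0.0007], [0.0005, -0.036, 0.0007]]' --angular '[[0, 0, 0], [0, 0, 0], [0, 0, 0], [0, 0, 0], [0, 0, 0], [0, 0, 0], [0, 0, 0]]' --squeeze 50

```text
time_s: 31.78
tool_pos: [0.5603, -0.0827, 0.0088]
tool_rot: [-78.0, 89.9, -3.8]
force: [0.0, 0.6, -1.6]
grip_width: 0.0198
```

Request:
drive_tool --offset '[[0, -0.005, 0], [0, -0.011, 0], [0, -0.017, 0], [0, -0.022, 0]]' --angular '[[0, 0, 0], [0, 0, 0], [0, 0, 0], [0, 0, 0]]'

```text
time_s: 32.28
tool_pos: [0.5791, -0.088, 0.008]
tool_rot: [89.2, 89.7, 163.4]
force: [-4.9, 1.8, 0.6]
grip_width: 0.0197
```

Request:
drive_tool --offset '[[0, -0.005, 0], [0, -0.01, 0], [0, -0.015, 0], [0, -0.019, 0]]' --angular '[[0, 0, -0.005], [0, 0, -0.005], [0, 0, -0.005], [0, 0, -0.005]]'

```text
time_s: 32.78
tool_pos: [0.5949, -0.0922, 0.0077]
tool_rot: [86.3, 89.7, 160.4]
force: [-8.8, 2.7, 7.7]
grip_width: 0.0193
```

```bash
python3 -c "
from slots import *
st()"
```

```text
tip rel face x 57.1 y 0.3 mm, z under 29.9 F jig -9.22 0.16 7.68
```

Request:
drive_tool --offset '[[-0.0005, -0.006, 0], [-0.0005, -0.012, 0], [-0.0005, -0.016, 0], [-0.0005, -0.018, 0]]' --angular '[[0, 0, 0], [0, 0, 0], [0, 0, 0], [0, 0, 0]]'

```text
time_s: 33.28
tool_pos: [0.61, -0.0964, 0.0079]
tool_rot: [87.1, 89.3, 161.3]
force: [-7.5, 2.0, 6.6]
grip_width: 0.0193
```

```bash
python3 -c "
from slots import *
st()"; python3 snap.py 19 "(240,130,320,210)" "(240,180,300,240)"
python3 - <<'E'
from slots import *
crop(load('side',19),235,180,305,240,11,'pics/z19.png')
E
```

```text
tip rel face x 72.8 y 0.4 mm, z under 30.1 F jig -7.79 -0.08 6.65
[ 0.6102 -0.0965  0.0079] [ 87.01  89.38 161.19] [-6.76  1.75  3.76] [-12.7  25.2  23.9  99.5 -11.8  58.4  89.7] 0.019579647567446876 33.375
```

View pics/z19.png

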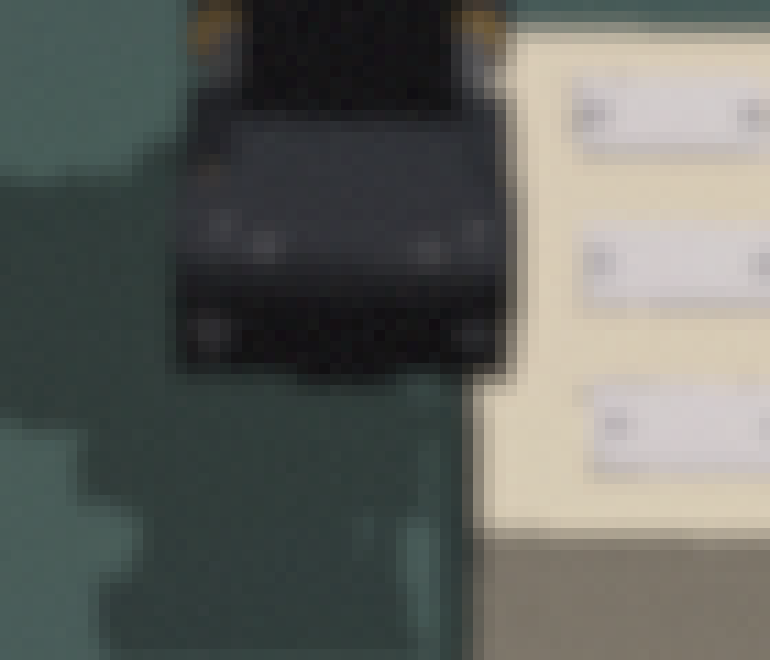

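Request:
drive_tool --offset '[[0, -0.003, 0], [0, -0.005, 0], [0, -0.006, 0]]' --angular '[[0, 0, 0], [0, 0, 0], [0, 0, 0]]'

```text
time_s: 33.75
tool_pos: [0.6136, -0.0973, 0.0079]
tool_rot: [87.0, 89.0, 161.2]
force: [-8.2, 2.1, 6.3]
grip_width: 0.0192
```

Request:
drive_tool --offset '[[0, -0.001, 0], [0, -0.002, 0], [0, -0.003, 0]]' --angular '[[0, 0, 0], [0, 0, 0], [0, 0, 0]]'

```text
time_s: 34.12
tool_pos: [0.6143, -0.0975, 0.0079]
tool_rot: [87.1, 88.8, 161.3]
force: [-9.1, 3.0, 6.8]
grip_width: 0.0196
```

```bash
python3 -c "
from slots import *
st()"
```

```text
tip rel face x 77.2 y 0.5 mm, z under 30.1 F jig -9.6 0.37 6.8
```

Request:
drive_tool --offset '[[0, -0.002, 0], [0, -0.004, 0], [0, -0.005, 0], [0, -0.006, 0]]' --angular '[[0, 0, 0], [0, 0, 0], [0, 0, 0], [0, 0, 0]]'

```text
time_s: 34.62
tool_pos: [0.6154, -0.0977, 0.0078]
tool_rot: [87.4, 88.1, 161.6]
force: [-16.0, 4.1, 13.1]
grip_width: 0.0198
```

```bash
python3 -c "
from slots import *
st()"
```

```text
tip rel face x 78.3 y 0.6 mm, z under 30.0 F jig -16.5 -0.39 13.12
```

Request:
drive_tool --offset '[[0, -0.004, 0], [0, -0.006, 0], [0, -0.007, 0]]' --angular '[[0, 0, 0], [0, 0, 0], [0, 0, 0]]'

```text
time_s: 35.0
tool_pos: [0.6152, -0.0977, 0.0076]
tool_rot: [87.7, 87.2, 161.9]
force: [-21.4, 5.0, 17.5]
grip_width: 0.0197
```

```bash
python3 -c "
from slots import *
st()"
```

```text
tip rel face x 78.1 y 0.6 mm, z under 29.8 F jig -21.99 -1.03 17.54
```

Request:
drive_tool --offset '[[0, 0, 0], [0, 0, 0]]' --angular '[[0, 0, 0], [0, 0, 0]]'

```text
time_s: 35.25
tool_pos: [0.615, -0.0976, 0.0079]
tool_rot: [87.5, 87.2, 161.7]
force: [-5.0, 1.5, 5.1]
grip_width: 0.0193
```

Request:
drive_tool --offset '[[0, 0, 0], [0, 0, 0], [0, 0, 0], [0, 0, 0], [0, 0, 0], [0, 0, 0], [0, 0, 0]]' --angular '[[0, 0, 0], [0, 0, 0], [0, 0, 0], [0, 0, 0], [0, 0, 0], [0, 0, 0], [0, 0, 0]]' --fingers -0.3

```text
time_s: 36.12
tool_pos: [0.615, -0.0976, 0.0079]
tool_rot: [87.6, 87.2, 161.8]
force: [0.8, -0.9, -0.8]
grip_width: 0.0563
```

```bash
python3 -c "
from slots import *
tgt(0,-.01,.0086)
o=st(); go(o,[*(o['tool_pos'][:2]-X*.002),.1],-15.8)"
```

```text
tip rel face x 77.9 y 0.6 mm, z under 30.1 F jig 1.04 -0.59 -0.78
off [0.0036, 0.0879, -0.0005] rv [0.0004, 0.0021, -0.0487] cand 0 deg 2.8
tip rel face x 77.9 y 0.6 mm, z under 30.1 F jig 1.04 -0.59 -0.78
off [-0.0919, 0.0065, 0.0002] rv [0.0004, 0.0021, -0.0487] cand 0 deg 2.8
```

Request:
drive_tool --offset '[[-0.008, 0.001, 0], [-0.02, 0.002, 0], [-0.04, 0.004, 0], [-0.07, 0.006, 0], [-0.1, 0.02, 0], [-0.13, 0.06, 0], [-0.13, 0.1, 0], [-0.13, 0.14, 0], [-0.13, 0.14, 0]]' --angular '[[0, 0, 0], [0, 0, 0], [0, 0, -0.02], [0, 0, -0.05], [0, 0, -0.05], [0, 0, -0.05], [0, 0, -0.05], [0, 0, -0.05], [0, 0, -0.05]]'

```text
time_s: 37.25
tool_pos: [0.4848, -0.0608, 0.1458]
tool_rot: [-23.5, 89.7, 50.7]
force: [-0.2, -0.5, 0.4]
grip_width: 0.0569
```

```bash
python3 snap.py 20 "(240,110,340,210)" "(240,170,320,250)"
python3 - <<'E'
from h import *
crop(load('side',20),235,175,305,240,11,'pics/z20.png')
E
```

```text
[ 0.4873 -0.0616  0.1458] [-48.78  89.7   25.45] [0.88 0.09 1.15] [-20.1   0.2  24.6 110.2  -0.2  69.4  78.7] 0.056536232433124146 37.35
```

View pics/z20.png

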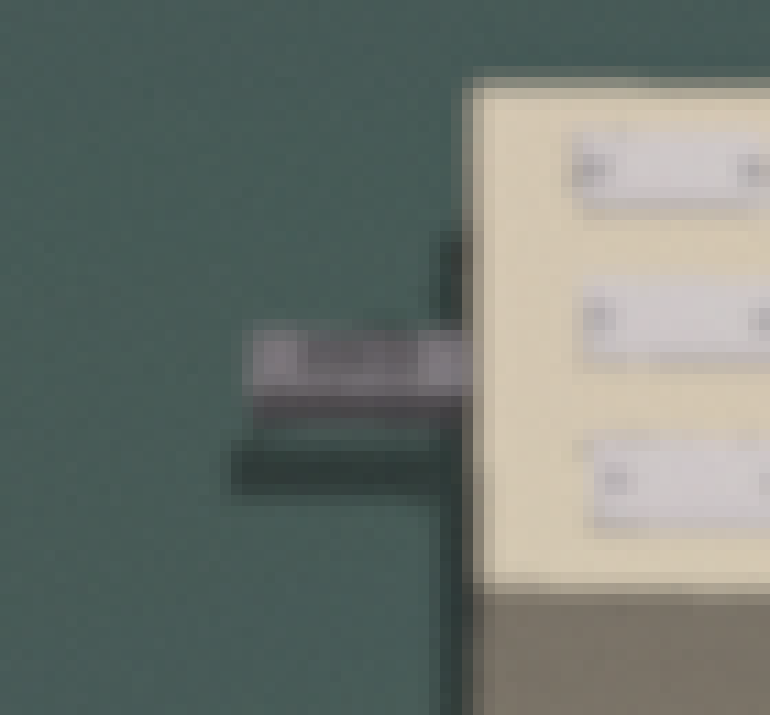

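View pics/s20.png

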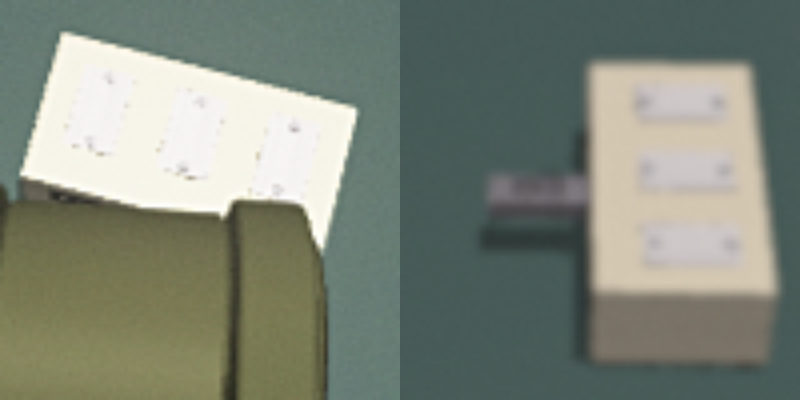

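Run:
```python
from slots import *
s=load('side',20)
P=plane(s,[[235+247/11-.5,175+365/11-.5]],.044)[0,:2]
Js=np.array([.6833,-.1201])   # jig centre as the same camera sees it
d=P-Js; print('handle end, jig frame from face (mm)',(d@X+.045)*1000,'y',d@Y*1000)
```

```text
handle end, jig frame from face (mm) -55.94100159012666 y -2.0338326319525724
```

```bash
python3 -c "
from cell import sign_off
print(sign_off())"
```

```text
the job is handed in; nothing more can be done
None
```

The gauge is released in the middle slot, the one that grips, with its handle against the jig's face. I handed the job in at about 37 s; no verdict was reported.

- **Sequence:** I drew the gauge out of its holder by the blade, laid it on the bench and regripped it by the handle. I then tried the left, middle and right slots in that order, with the tip about 62, 56 and 54 mm in. I returned to the middle slot and pushed until the shoulder stopped against the face: 22 N with no further advance.
- **Drag:** Left and right gave about 1 N or less. The middle gave 4 to 9 N going in and about 5 N coming out.
- **Last checks:** In the side view the handle's end is 55.9 mm in front of the jig's face, against a nominal 55, so the shoulder is within about 1 mm. The arm is clear of everything. I did not re-measure the screwdriver, enclosure or tape at the end, but no unexpected contact force was seen.
- **Disagreements:** My first grasp closed on nothing. The fingertips touched the bench at a TCP reading of about -24 mm, roughly 31 mm higher than the text's tool dimensions imply. I used that contact height for the rest of the job. The side camera also read about 2 mm off in y compared with the top camera and the robot.

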